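# Clamp a two-block glue-up in the ratchet clamp

## Robot

A 6-joint arm with a two-finger parallel gripper is mounted at the origin on the work surface; the furniture and walls round the work are solid. World frame = base frame: x ahead of the robot, y to its left, z up, the work surface at z = 0. Lengths are in mm, angles in rad, forces in N, time in s.
With the tool pointing down it reaches from about 275 to 1000 mm from the base axis. Payload 8.4 kg.
Tool frame: the origin (TCP) lies at the very end of the fingers, on their centre line; the grasp point (between the pads) lies 19 mm behind it; z points along the fingers, y is the direction in which the jaws open and shut (so a half turn about z gives the same grasp; the last joint's range is limited). The gripper opens to 85 mm and grips with 20 to 120 N. Pads are 22 mm wide; open, the fingers measure 114 mm over their backs; the gripper's body (76 mm by 85 mm) begins 54 mm behind the grasp point. The pads swing forward as they close: fully open they stand 13 mm farther back than shut.
Start: joints at [1.273, 0.353, 1.633, -0, 1.155, -0.002], TCP at [182.189, 597.859, 231.281] pointing down, gripper open.
Joint ranges: [-2.63, 2.63], [-0.92, 2.1], [0.06, 2.66], [-1.3, 4.44], [0, 2.69], [-3.02, 3.02]. Speed limits (rad/s): [2.22, 2.22, 2.79, 3.14, 3.14, 3.14].

## Interface

Orientations are given as [roll, pitch, yaw] about the fixed x, y, z axes, in that order (R = Rz(yaw) Ry(pitch) Rx(roll)).
In Python, from rig import sense, grab_frame, sign_off, masks_of gives the robot as it stands. The module is installed in compiled form; this text tells all that it offers.
- The arm moves only by the shell command python3 -m inch 'ROWS' [FORCE]. ROWS is JSON, a list of rows, each an object of numbers: "gripper": the finger opening in m, from 0 to 0.0854; "tx", "ty", "tz": the shift along the tool's x, y, z in m; "spin": the turn about the tool's z in degrees. In form: [{"gripper": .., "tx": .., "ty": .., "tz": .., "spin": ..}, ...]. A call has exactly 8 rows; each row shifts and turns the commanded pose from where the row before left it, along the tool's axes as they then stand; what a row does not reach is not made up. A row lasts 1/10 s, in which the tool goes at most 50 mm and 8.59 degrees, less where a joint would pass 70% of its speed; a pose out of reach is approached as far as the arm can. A call is refused whole if a number of a shift passes 0.05 or a number of a turn 8.59, either way. A call with a gripper value outside its range is refused whole. The fingers move at their own pace and stop on an object; FORCE is the grip in N (left out, the last holds). Time passes only in rows, so rows that do not move let the fingers close, or fill a call up. It gives the time, the measured TCP pose, the force and the opening at its end, in the units of the state.
- sense(): the state, without advancing time (a new reading comes with each control period).
- grab_frame(name): name is "scene" or "top" or "wrist"; returns a dict with "pixels" (384x512x3 uint8, red, green, blue), "K" (3x3 intrinsics, pixels), "extrinsics" (4x4, takes a point from camera to world coordinates). Camera axes: x right, y down, z forward; pixel columns grow to the right and rows downward; lengths in mm; the calibration is good to about 2 mm. A picture is of the moment at which its call begins. There is no depth.
- sign_off(): hands the job in, once; it reports no verdict.
Trained networks look in the newest picture that a camera, given by its name, has taken for a name from the list of things; names that differ only in an ending like _2 or _b are one class to them, and where a whole thing is asked for, a point or a joint stands for the part that bears it (a point fixed in the world has none). Each returns a list of dicts, best first, with "conf" (0 to 1); they miss things now and then, are a little off and sometimes report something else, mostly with a low value. They report only what shows in the picture. A call takes as long as a camera call. They do not tell look-alikes from the thing itself.
- masks_of(camera, target): "pixels" (384x512 bool, what is visible of it) and "centre" ([row, column] in pixels, amid what is visible of it).
The state is a dict: "clock": time; "qpos": joint angles; "qvel": joint speeds; "joint_efforts": joint torques, N m; "eef_pos": TCP position; "tcp_rot": TCP orientation; "contact_force": force on the tool from outside, world axes, zero at the start; "wrist_torque": the same for the moment, N m; "opening": opening from 0.0 (shut) to 1.0 (fully open).
Only numpy, scipy, OpenCV 4.12 (cv2) and the standard library are available. Lean on these libraries where they do the work, as an engineer would, in place of code of your own. Each camera call takes 0.05 s, during which the arm holds its last target.

## Task

Lay the longer of the two loose look-alike blocks in the wide row of the clamp's cradle and the shorter one in the narrow row, both flat, and let go. Then pump the clamp's two upright levers, never pushing the jaw itself, until its sprung pad presses the two blocks together against the stop and is pushed in about half of its spring travel, never nearly all the way, which would crush the blocks. Finish while still squeezing the levers to hold that grip, and leave the other things on the bench alone.

Things in the scene. Friction and masses are not known exactly. Their poses are not given: they have to be found in the camera images.
- long_block_centre (a point): centre of the longer loose wooden block: 60 mm along its x, 30 mm along its y, 40 mm high, about 65 g, pale wood with a small dark bored dot on top; centre 20 mm above its underside
- short_block_centre (a point): centre of the shorter loose wooden block: 40 mm along its x, 30 mm along its y, 40 mm high, about 43 g, otherwise the same; centre 20 mm above its underside
- clamp: ratchet bar clamp fixed on a plywood board (100 x 310 mm along x, y; 18 mm thick, its top is the cradle's bed); origin on the bench top, 5 mm from the board's centre. Jaw closes along the clamp's -y. From -y to +y: dark wooden stop (face y = -135 mm, 46 mm above bed), wide row, narrow row, gap, jaw with pad, bar, dark steel housing (centre y = +100 mm, top 78 mm up) with two levers
- wide_row (a point): centre of the wide row, on the bed (18 mm above the bench), axes as the clamp's: 66 mm clear along x between two 10 mm high fences, 34 mm along y between the stop and the narrow row's fences; for the longer block, its 60 mm side along x
- narrow_row (a point): centre of the narrow row, on the bed, 34 mm to +y of the wide row's: 46 mm clear along x between 10 mm high fences, 34 mm along y, open to the wide row and to the jaw; for the shorter block, its 40 mm side along x. With both blocks tight at the stop the short block's centre is 6 mm nearer the stop than this point
- squeeze_point (a point): point midway between the levers at the height to squeeze (125 mm up), axes as the clamp's. Here their outer faces are 60 mm apart along y released, 32 mm fully squeezed; 22 mm wide along x, top at 147 mm. Geared together, pivots 75 mm below; they spring open by themselves. About 5 to 8 N on each runs the jaw, plus 0.8 N for each N on the pad
- lever_left (a joint): turn of the lever on the clamp's +y side: 0 released, 0.187 rad fully squeezed. Squeezing drives the jaw forward 1.2 mm per 0.01 rad (22 mm a full stroke) through a ratchet of 5 mm pitch, so up to 5 mm at the start of a stroke may be idle; releasing leaves the jaw where it is
- lever_right (a joint): turn of the lever on the clamp's -y side, the same as lever_left
- jaw (a joint): how far jaw and bar have run forward towards the stop (m), starts at 0 to 10 mm, 75 mm at most; a drag of about 4 N holds it. With the blocks tight against the stop the pad touches the short block at 50 mm
- pad (a joint): how far the sprung rubber pad is pushed into the jaw (m): 0 when free, 16 mm at the very end, 900 N/m. If the levers are released the pad pushes the jaw back until only about 4 mm is left
- pad_face (a point): centre of the pad's front face (36 mm along x, 38 mm high), 44 mm above the bench, axes as the clamp's; it faces the clamp's -y
- sanding_block: bystander: cork-brown sanding block 63x111x36 mm, lying on the bench
- turned_foot: bystander: turned wooden foot 50x50x86 mm, standing
- chisel: bystander: chisel 25x243x27 mm with a red handle, lying
There are look-alikes about, which are no part of the job. What is shaped like the part that bears short_block_centre but green or orange is not meant. Leave any purple look-alike of the part that bears long_block_centre alone.

How it is judged (in metres and radians):
On the way, in this order (a step that is already met when the one before it is completed fails the run):
1. the long block lies in the wide row and the short block in the narrow row, both flat and let go (x of long_block_centre in the frame of wide_row between -0.006 and 0.006 m and y of long_block_centre in the frame of wide_row between -0.006 and 0.006 m and z of long_block_centre in the frame of wide_row below 0.023 m and x of short_block_centre in the frame of narrow_row between -0.006 and 0.006 m and y of short_block_centre in the frame of narrow_row between -0.01 and 0.012 m and z of short_block_centre in the frame of narrow_row below 0.023 m and contact force between the fingers and long_block below 0.1 N and contact force between the fingers and short_block below 0.1 N), for 0.2 s.
2. the levers are squeezed and the pad presses the short block (contact force between pad and short_block above 1 N and value of joint lever_left above 0.02 rad and (contact force between the fingers and lever_left above 0.5 N or contact force between the fingers and lever_right above 0.5 N)), for 0.1 s.
At the end, for the whole second after the job is handed in: Long block flat in the wide row at the stop (3 mm), short block flat in the narrow row tight against it, both within 6 mm of the middle line; pad pressing the short block, pushed in 4 to 12 of 16 mm; fingers still squeezing the levers (over 1 N, over 0.02 rad) (x of long_block_centre in the frame of wide_row between -0.006 and 0.006 m and y of long_block_centre in the frame of wide_row between -0.005 and 0.001 m and z of long_block_centre in the frame of wide_row below 0.023 m and x of short_block_centre in the frame of narrow_row between -0.006 and 0.006 m and y of short_block_centre in the frame of narrow_row between -0.01 and -0.003 m and z of short_block_centre in the frame of narrow_row below 0.023 m and value of joint pad between 0.004 and 0.012 m and contact force between pad and short_block above 2.5 N and contact force between long_block and short_block above 1.5 N and value of joint lever_left above 0.02 rad and (contact force between the fingers and lever_left above 1 N or contact force between the fingers and lever_right above 1 N) and linear speed of short_block below 0.01 m/s); the arm keeps its last pose, push and grip.
It fails at once if the pad is forced in past 13.5 mm, which crushes the blocks (value of joint pad above 0.0135 m).
It fails at once if the jaw or its pad is pushed by the fingers instead of being pumped (contact force between the fingers and jaw above 2 N or contact force between the fingers and pad above 2 N).
It fails at once if a bystander is moved (distance of any of sanding_block, turned_foot, chisel from where it was at the start of the episode above 0.03 m).
It also fails if it takes over 72 s, if anything falls off the work surface, if the arm or the gripper's body presses on something with over 40 N, if the wrist force passes 120 N, or if a joint passes its speed limit or range.

## Working session

There is one attempt and no reset: what is moved stays moved. The work goes in short steps, Python scripts to look and compute and a shell command to move; the robot and the scene stay as the last step left them, time stands still between calls to the robot, and variables do not carry over. Pictures are saved under pics/ and viewed, and the job is handed in when it is done.

```bash
mkdir -p pics; cat > h.py <<'E'
import numpy as np, cv2
from rig import sense, grab_frame, masks_of
def snap(n,f):
    d=grab_frame(n); cv2.imwrite('pics/'+f+'.png',cv2.resize(d['pixels'][:,:,::-1],(800,600),interpolation=cv2.INTER_CUBIC)); return d
def ray(d,u,v,z):
    K=np.array(d['K']);T=np.array(d['extrinsics']);r=T[:3,:3]@np.linalg.inv(K)@[u,v,1];o=T[:3,3]
    return o+r*(z-o[2])/r[2]
def proj(d,p):
    K=np.array(d['K']);T=np.array(d['extrinsics']);c=T[:3,:3].T@(np.array(p)-T[:3,3]);q=K@c;return q[:2]/q[2]
E
python3 - <<'E'
from h import *
s=sense();print(s)
for n in('scene','top'):
    d=snap(n,n+'0'); print(n,np.array(d['K']).round(1).tolist(),np.array(d['extrinsics']).round(3).tolist())
    for t in('long_block_centre','short_block_centre','clamp','lever_left','lever_right','jaw','pad','sanding_block','turned_foot','chisel'):
        for m in masks_of(n,t): print(t,round(m['conf'],2),np.round(m['centre'],1),m['pixels'].sum())
E
```

```text
{'clock': 0.0, 'qpos': array([ 1.27257810e+00,  3.53639995e-01,  1.63413035e+00,  3.78791749e-06,
        1.15516497e+00, -2.40643448e-03]), 'qvel': array([ 0.00021354, -0.00218164, -0.0010269 , -0.000534  ,  0.00098783,
       -0.00098196]), 'joint_efforts': array([-1.70580974e-03, -6.05277085e+01, -3.42045021e+01, -2.77614117e-04,
        9.84235638e-03,  5.65178368e-06]), 'eef_pos': array([182.0649395 , 597.41175892, 230.5683747 ]), 'tcp_rot': array([-3.14025000e+00, -6.69438486e-06,  2.84577932e+00]), 'contact_force': array([-0.00478677, -0.00628826, -0.48595811]), 'wrist_torque': array([0.00387513, 0.01656714, 0.02294025]), 'opening': 1.0002837385182612}
scene [[365.0, 0.0, 246.4], [0.0, 365.0, 187.6], [0.0, 0.0, 1.0]] [[0.423, -0.565, 0.708, -139.008], [-0.906, -0.259, 0.335, -480.109], [-0.006, -0.783, -0.621, 675.125], [0.0, 0.0, 0.0, 1.0]]
long_block_centre 0.81 [249.4 287.3] 362
long_block_centre 0.73 [252.5 241.4] 362
short_block_centre 0.86 [224.3 329.6] 345
short_block_centre 0.77 [213.7 268.1] 270
short_block_centre 0.48 [212.2 304.6] 261
clamp 0.64 [164.6 155.6] 181
cl
[... 267 characters left out ...]
0, 254.4], [0.0, 452.4, 189.8], [0.0, 0.0, 1.0]] [[0.005, -0.991, 0.131, 366.073], [-1.0, -0.003, 0.015, -153.301], [-0.015, -0.131, -0.991, 1232.211], [0.0, 0.0, 0.0, 1.0]]
long_block_centre 0.6 [220.2 315.6] 343
long_block_centre 0.57 [244.9 284.2] 296
short_block_centre 0.75 [174.5 321.2] 175
short_block_centre 0.71 [180.7 350.1] 218
short_block_centre 0.68 [185.9 287.1] 190
clamp 0.61 [204.7 198.4] 4489
clamp 0.15 [219.6 316.8] 319
lever_left 0.63 [193.7 146. ] 139
lever_left 0.29 [220.6 319.5] 275
lever_right 0.51 [196.1 162.5] 77
pad 0.49 [205.4 206.9] 10
sanding_block 0.72 [145.3 267.2] 1042
turned_foot 0.55 [148.3 376.6] 314
chisel 0.9 [253.9 207.5] 587
chisel 0.41 [209.  200.3] 4386
```

View pics/scene0.png

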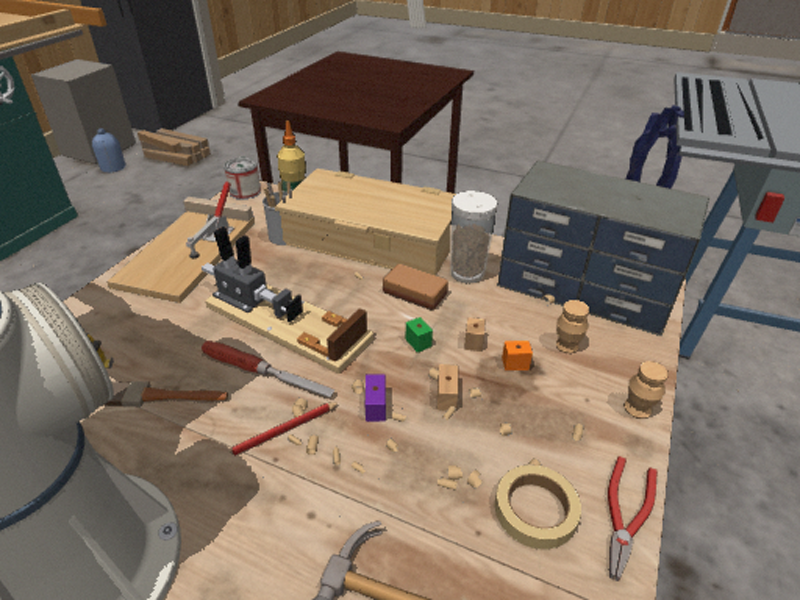

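View pics/top0.png

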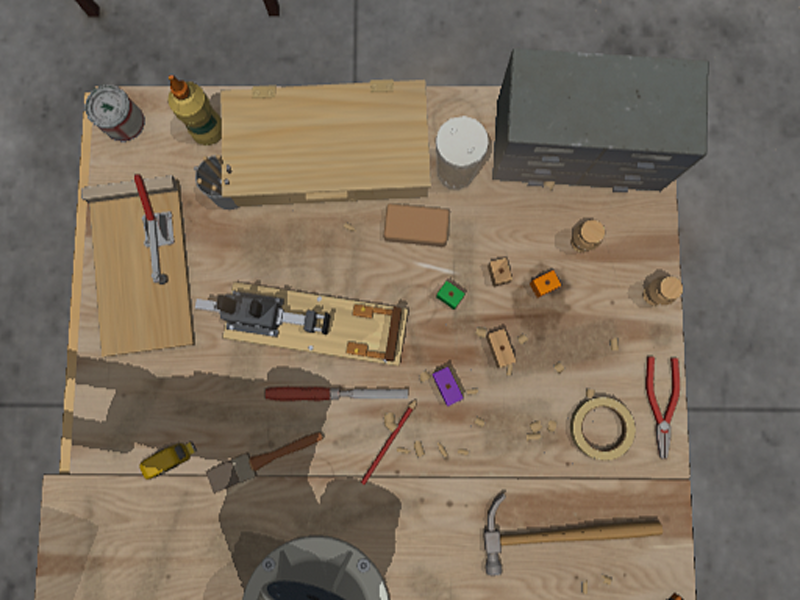

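The long block shows at top (500,347) and the short one at (500,270), both in 800x600 pixels. The clamp lies left of them with its stop at about (397,333). I'll zoom in next to get precise poses.

```bash
python3 - <<'E'
from h import *
from scipy.optimize import minimize
D={}
M={'long':[], 'short':[]}
for n in('scene','top'):
    d=grab_frame(n);D[n]=d;p=d['pixels']
    c=p[175:245,120:270] if n=='top' else p[140:245,120:260]
    cv2.imwrite(f'pics/z{n}.png',cv2.resize(c[:,:,::-1],None,fx=5,fy=5,interpolation=cv2.INTER_CUBIC))
    for k,t in(('long','long_block_centre'),('short','short_block_centre')):
        for m in masks_of(n,t):
            med=np.median(p[m['pixels']],axis=0)
            h=cv2.cvtColor(np.uint8([[med]]),cv2.COLOR_RGB2HSV)[0,0]
            print(n,k,m['centre'],med,h)
            want={('top','long'):(220,317),('top','short'):(174.5,321),('scene','long'):(249,287),('scene','short'):(212,304.6)}[(n,k)]
            if np.hypot(*(np.array(m['centre'])-want))<5: M[k].append((n,m['pixels']))
for k,L in(('long',60),('short',40)):
    def cost(q,ret=0):
        x,y,a=q;tot=0
        R=np.array([[np.cos(a),-np.sin(a)],[np.sin(a),np.cos(a)]])
        for n,m in M[k]:
            pts=[]
            for sx in(-1,1):
                for sy in(-1,1):
                    b=R@[sx*L/2,sy*15]+[x,y]
                    for z in(0,40): pts.append(proj(D[n],[*b,z]))
            S=8
            im=np.zeros((384*S//4,512*S//4),np.uint8)  # 2x
            hull=cv2.convexHull(np.float32(pts))
            im=np.zeros((768,1024),np.uint8)
            cv2.fillConvexPoly(im,np.int32(np.round((hull+0.5)*2*16)),255,shift=4)
            f=cv2.resize(im,(512,384),interpolation=cv2.INTER_AREA)/255.
            tot+=np.abs(f-m).sum()/m.sum()
        return tot
    m0=[m for n,m in M[k] if n=='top'][0]
    v,u=np.argwhere(m0).mean(0); c0=ray(D['top'],u,v,25)[:2]
    best=min((minimize(cost,[*c0,a],method='Nelder-Mead',options=dict(initial_simplex=np.array([*c0,a])+np.array([[0,0,0],[8,0,0],[0,8,0],[0,0,.3]]))) for a in np.arange(0,3.14,.3)),key=lambda r:r.fun)
    print(k,[n for n,_ in M[k]],best.x,np.degrees(best.x[2]),best.fun)
E
```

```text
scene long [248.1, 288.2] [197. 153. 109.] [ 15 114 197]
scene long [255.9, 240.4] [120.  55. 160.] [139 167 160]
scene short [225.3, 329.3] [149.  74.  24.] [ 12 214 149]
scene short [215.0, 268.9] [30. 86. 42.] [ 66 166  86]
scene short [212.5, 302.6] [136. 109.  80.] [ 16 105 136]
top long [243.2, 285.9] [113.  60. 150.] [138 153 150]
top long [219.8, 317.8] [169. 133.  92.] [ 16 116 169]
top short [172.8, 321.2] [152. 120.  84.] [ 16 114 152]
top short [187.7, 289.6] [ 34. 135.  62.] [ 68 191 135]
top short [207.7, 200.8] [149. 131.  99.] [ 19  86 149]
long ['scene', 'top'] [ 4.38872452e+02 -3.09871037e+02  3.12603339e-01] 17.910851992308913 0.2707670494921235
short ['scene', 'top'] [ 5.71869804e+02 -3.10059082e+02  3.06998977e-01] 17.58974569030205 0.20331649624411158
```

```bash
python3 - <<'E'
import cv2
print(cv2.imread('pics/ztop.png').shape,cv2.imread('pics/zscene.png').shape)
E
```

```text
(350, 750, 3) (525, 700, 3)
```

View pics/ztop.png

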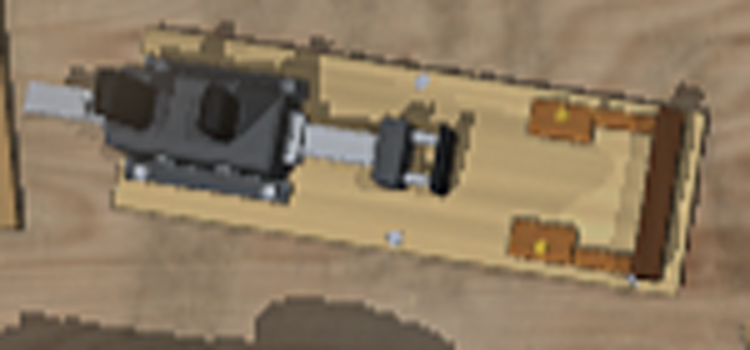

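View pics/zscene.png

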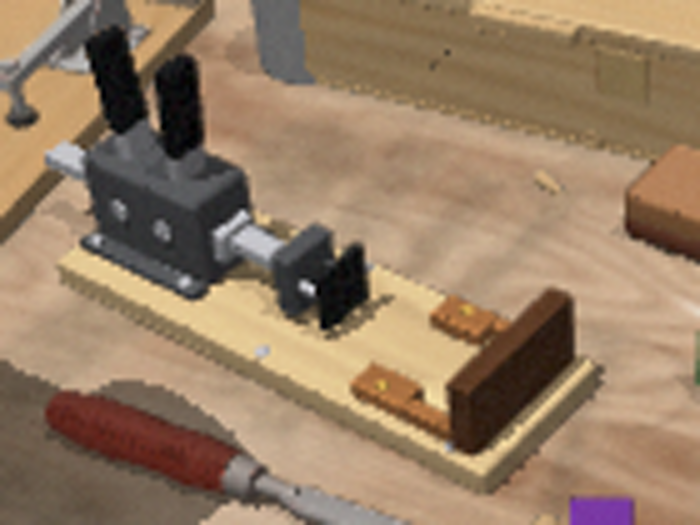

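```bash
cat > cl.py <<'E'
from h import *
from scipy.optimize import least_squares
def W(q,p):
    x,y,a=q[:3];return np.array([x+np.cos(a)*p[0]-np.sin(a)*p[1],y+np.sin(a)*p[0]+np.cos(a)*p[1],p[2]])
def px(n,X,Y):
    o=(120,175) if n=='top' else (120,140)
    return np.array([(X+.5)/5-.5+o[0],(Y+.5)/5-.5+o[1]])
E
python3 - <<'E'
from cl import *
D={n:grab_frame(n) for n in('scene','top')}
# board corners (sx, end) z  : image pts
C=[('top',1,1,18,147,28),('top',1,-1,18,708,112),('top',-1,-1,18,682,288),
   ('scene',-1,1,18,60,262),('scene',-1,-1,18,487,470),('scene',1,-1,18,600,362),('scene',-1,-1,0,487,490),('scene',1,-1,0,598,378),('scene',-1,1,0,60,280)]
def res(q):
    r=[]
    for n,sx,sy,z,X,Y in C: r.append(proj(D[n],W(q,[sx*50,sy*155+q[3],z]))-px(n,X,Y))
    return np.concatenate(r)
s=least_squares(res,[480,-40,-.15,0],x_scale=[10,10,.1,10],loss='soft_l1',f_scale=.5)
q=s.x;print(q,np.degrees(q[2]));print(res(q).round(1).reshape(-1,2))
for by in(-5,5,0):
  qq=q.copy(); dy=q[3]-by
  qq[:2]=W(q,[0,dy,0])[:2];qq[3]=by
  for n in D:
    im=D[n]['pixels'][:,:,::-1];o=(120,175) if n=='top' else (120,140)
    c=im[o[1]:o[1]+(70 if n=='top' else 105),o[0]:o[0]+(150 if n=='top' else 140)]
    c=cv2.resize(c,None,fx=5,fy=5,interpolation=cv2.INTER_CUBIC)
    def pl(P,col):
        t=np.array([(proj(D[n],W(qq,p))-o+.5)*5-.5 for p in P]);cv2.polylines(c,[np.int32(t.round())],False,col,1)
    b=[(sx,sy) for sx,sy in((1,1),(1,-1),(-1,-1),(-1,1),(1,1))]
    pl([(50*i,155*j+by,18) for i,j in b],(0,0,255));pl([(50*i,155*j+by,0) for i,j in b],(0,255,255))
    pl([(-33,-135,28),(-33,-101,28),(-23,-101,28),(-23,-67,28)],(255,0,0));pl([(33,-135,28),(33,-101,28),(23,-101,28),(23,-67,28)],(255,0,0))
    pl([(-45,-135,64),(45,-135,64)],(0,255,0))
    pl([(-11,130,125),(11,130,125),(11,70,125),(-11,70,125),(-11,130,125)],(255,0,255))
    pl([(0,100,78),(0,100,147)],(255,255,0))
    cv2.imwrite(f'pics/ov{n}{by}.png',c)
  print(by,qq)
E
```

```text
[ 4.82335440e+02  8.96487225e+00 -1.44654718e-01 -1.00438868e+00] -8.288104826085078
[[-0.5 -0.8]
 [-0.2 -1. ]
 [-0.5  0.5]
 [-1.1 -0.4]
 [ 0.1  0.4]
 [-0.  -0.6]
 [ 0.5  1.4]
 [ 0.5  1.2]
 [ 0.2  0.8]]
-5 [ 4.82911410e+02  1.29187524e+01 -1.44654718e-01 -5.00000000e+00]
5 [ 4.81469903e+02  3.02319498e+00 -1.44654718e-01  5.00000000e+00]
0 [ 4.82190656e+02  7.97097367e+00 -1.44654718e-01  0.00000000e+00]
```

View pics/ovtop-5.png

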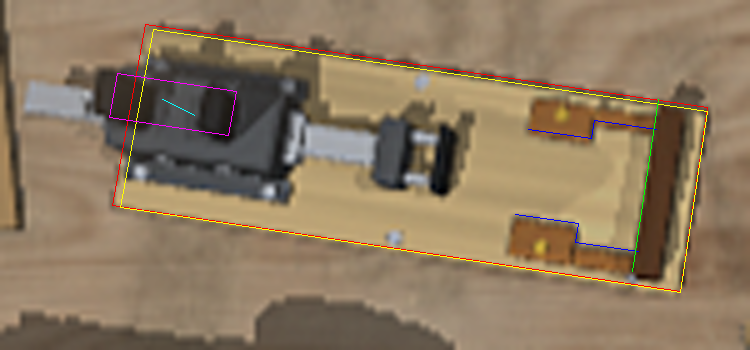

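View pics/ovscene-5.png

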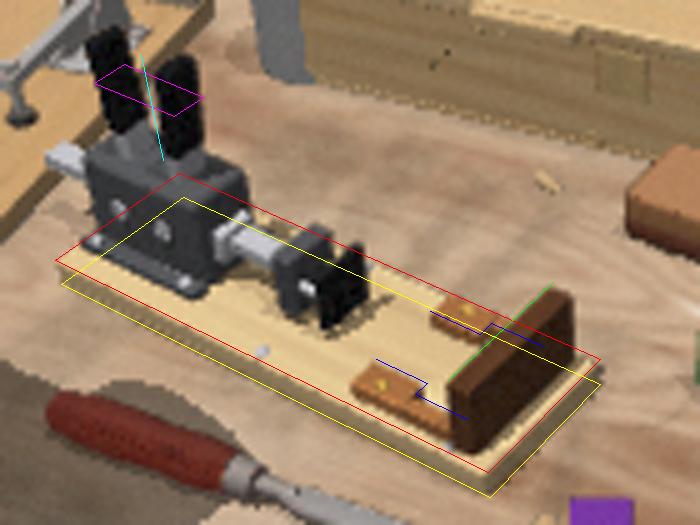

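The board overlay fits well with the board centred at y=-5. The fences suggest a shift of about 2 mm in clamp -x. I'll check the wrist view on the way. First the long block: spin, then travel.

```bash
cat > go.py <<'E'
from h import *
from scipy.spatial.transform import Rotation as Ro
def go(x,y,z,yawdeg=None):
    s=sense();R=Ro.from_euler('xyz',s['tcp_rot']).as_matrix();y0=np.degrees(s['tcp_rot'][2])
    d=R.T@(np.array([x,y,z])-s['eef_pos'])/1000
    print('t',round(s['clock'],2),'pos',s['eef_pos'].round(1),'yaw',y0.round(2),'rp',np.degrees(s['tcp_rot'][:2]).round(2),'F',s['contact_force'].round(1),'open',round(float(s['opening']),3))
    if yawdeg is not None:
        sp=-((yawdeg-y0+90)%180-90);print('spin',round(sp,2))
        R2=R@Ro.from_euler('z',sp,degrees=True).as_matrix();print('after spin txyz',(R2.T@(np.array([x,y,z])-s['eef_pos'])/1000).round(4))
    print('now txyz',d.round(4))
E
python3 -m inch '[{"spin":8},{"spin":8},{"spin":8},{"spin":8},{"spin":8},{"spin":8},{"spin":7},{"spin":0}]'
python3 -c "
from go import *
go(439,-310,230,107.9)"
```

```text
t 1.5 pos [182.2 597.8 231.3] yaw 163.05 rp [-180.   -0.] F [-0.1  0.1 -0.3] open 1.002
spin 55.15
after spin txyz [-0.9428 -0.0346  0.0013]
now txyz [-0.5103 -0.7935  0.0013]$[0]: bad value
```

```bash

python3 -m inch '[{"gripper":0.085,"tx":0,"ty":0,"tz":0,"spin":8},{"gripper":0.085,"tx":0,"ty":0,"tz":0,"spin":8},{"gripper":0.085,"tx":0,"ty":0,"tz":0,"spin":8},{"gripper":0.085,"tx":0,"ty":0,"tz":0,"spin":8},{"gripper":0.085,"tx":0,"ty":0,"tz":0,"spin":8},{"gripper":0.085,"tx":0,"ty":0,"tz":0,"spin":8},{"gripper":0.085,"tx":0,"ty":0,"tz":0,"spin":7},{"gripper":0.085,"tx":0,"ty":0,"tz":0,"spin":0}]'
python3 -c "
from go import *
go(439,-310,230,107.9)"
```

```text
clock: 2.3
eef_pos: [182.2, 597.8, 231.3]
tcp_rot: [-3.142, 0.0, 1.884]
contact_force: [-0.2, -0.0, 0.8]
opening: 0.993
t 2.3 pos [182.2 597.8 231.3] yaw 107.95 rp [-180.    0.] F [-0.2 -0.   0.8] open 0.993
spin 0.05
after spin txyz [-0.9428 -0.0347  0.0013]
now txyz [-0.9428 -0.0355  0.0013]
```

```bash

python3 -m inch '[{"gripper":0.085,"tx":-0.03,"ty":0,"tz":0,"spin":0},{"gripper":0.085,"tx":-0.045,"ty":-0.002,"tz":0,"spin":0},{"gripper":0.085,"tx":-0.045,"ty":-0.002,"tz":0,"spin":0},{"gripper":0.085,"tx":-0.045,"ty":-0.002,"tz":0,"spin":0},{"gripper":0.085,"tx":-0.045,"ty":-0.002,"tz":0,"spin":0},{"gripper":0.085,"tx":-0.045,"ty":-0.002,"tz":0,"spin":0},{"gripper":0.085,"tx":-0.045,"ty":-0.002,"tz":0,"spin":0},{"gripper":0.085,"tx":-0.045,"ty":-0.002,"tz":0,"spin":0}]'
python3 -m inch '[{"gripper":0.085,"tx":-0.045,"ty":-0.002,"tz":0,"spin":0},{"gripper":0.085,"tx":-0.045,"ty":-0.002,"tz":0,"spin":0},{"gripper":0.085,"tx":-0.045,"ty":-0.002,"tz":0,"spin":0},{"gripper":0.085,"tx":-0.045,"ty":-0.002,"tz":0,"spin":0},{"gripper":0.085,"tx":-0.045,"ty":-0.002,"tz":0,"spin":0},{"gripper":0.085,"tx":-0.045,"ty":-0.002,"tz":0,"spin":0},{"gripper":0.085,"tx":-0.045,"ty":-0.002,"tz":0,"spin":0},{"gripper":0.085,"tx":-0.03,"ty":0,"tz":0,"spin":0}]'
python3 -c "
from go import *
go(439,-310,230,107.9)
d=snap('wrist','w1')
print(np.array(d['K']).round(1).tolist(),np.array(d['extrinsics']).round(3).tolist())"
```

```text
clock: 3.1
eef_pos: [275.9, 263.9, 231.4]
tcp_rot: [3.141, -0.0, 1.891]
contact_force: [1.2, 1.2, 0.3]
opening: 0.994
clock: 3.9
eef_pos: [369.8, -69.5, 231.7]
tcp_rot: [3.141, 0.001, 1.888]
contact_force: [0.3, 1.2, 0.3]
opening: 0.996
t 3.9 pos [369.8 -69.5 231.7] yaw 108.2 rp [1.7994e+02 6.0000e-02] F [0.3 1.2 0.3] open 0.996
spin 0.3
after spin txyz [-0.2501 -0.0081  0.0019]
now txyz [-0.25   -0.0094  0.0019]
[[269.2, 0.0, 255.1], [0.0, 269.2, 194.0], [0.0, 0.0, 1.0]] [[0.95, 0.3, 0.084, 348.62], [0.312, -0.916, -0.251, -5.8], [0.002, 0.265, -0.964, 373.542], [0.0, 0.0, 0.0, 1.0]]
```

View pics/w1.png

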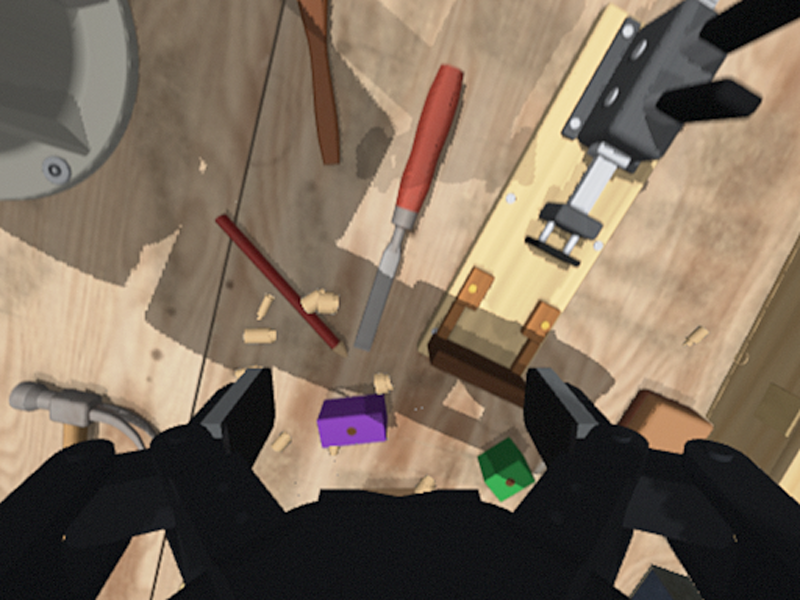

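The wrist picture shows the cradle sharply, with fences near (475,285) and (543,320) and the stop at (480,368). I'll overlay the fitted clamp on it.

```bash
cat > ov.py <<'E'
from cl import *
def ov(d,q,o,w,h,f,name):
    im=d['pixels'][:,:,::-1];c=cv2.resize(im[o[1]:o[1]+h,o[0]:o[0]+w],None,fx=f,fy=f,interpolation=cv2.INTER_CUBIC)
    def pl(P,col):
        t=np.array([(proj(d,W(q,p))-o+.5)*f-.5 for p in P]);cv2.polylines(c,[np.int32(t.round())],False,col,1)
    b=[(1,1),(1,-1),(-1,-1),(-1,1),(1,1)]
    pl([(50*i,155*j-5,18) for i,j in b],(0,0,255));
    for s in(1,-1): pl([(s*33,-135,28),(s*33,-101,28),(s*23,-101,28),(s*23,-67,28)],(255,0,0))
    pl([(-45,-135,64),(45,-135,64)],(0,255,0))
    pl([(-11,130,125),(11,130,125),(11,70,125),(-11,70,125),(-11,130,125)],(255,0,255))
    cv2.imwrite(f'pics/{name}.png',c)
E
python3 - <<'E'
from ov import *
d=grab_frame('wrist')
ov(d,[482.9,12.9,-.1447],(260,0),250,265,3,'ovw')
c=d['pixels'][:,:,::-1][150:265,260:360]
cv2.imwrite('pics/zw.png',cv2.resize(c,None,fx=5,fy=5,interpolation=cv2.INTER_CUBIC))
E
```

```text
(no output)
```

View pics/ovw.png

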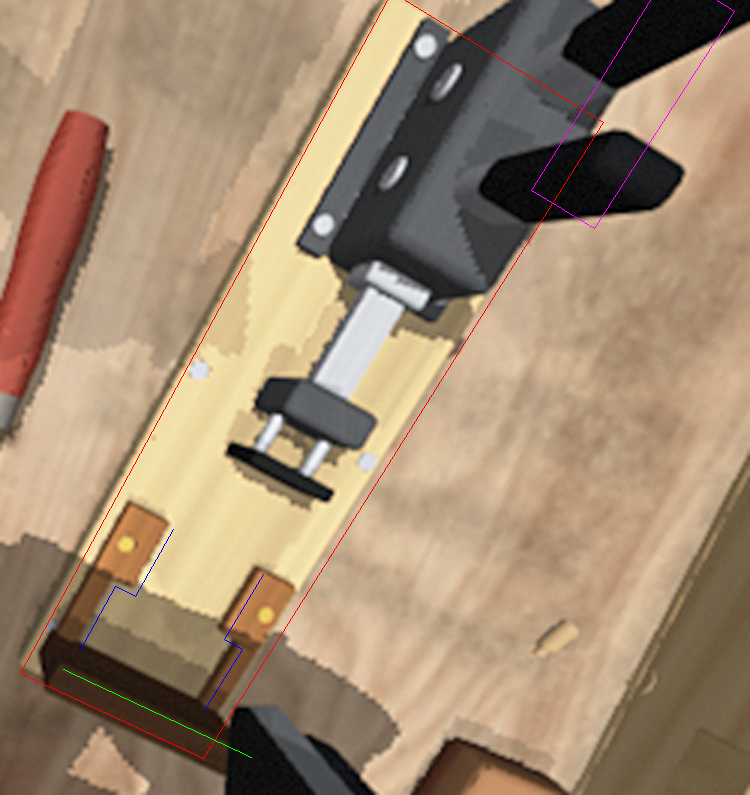

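View pics/zw.png

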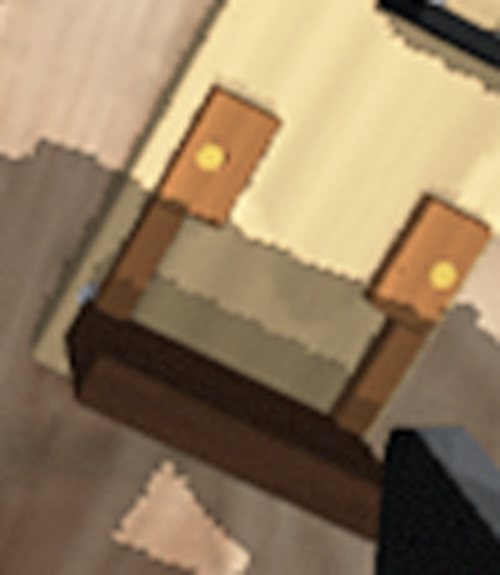

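```bash
python3 - <<'E'
from ov import *
w=grab_frame('wrist');t=grab_frame('top');s=grab_frame('scene')
q=[482.9,12.9,-.1447]
def inv(p):
    a=q[2];d=np.array(p[:2])-q[:2];return np.round([np.cos(a)*d[0]+np.sin(a)*d[1],-np.sin(a)*d[0]+np.cos(a)*d[1]],1)
pw=lambda X,Y:((X+.5)/5-.5+260,(Y+.5)/5-.5+150)
for name,d,P,z in (('w',w,[pw(210,157),pw(443,275)],28.5),('t',t,[px('top',562,114),px('top',541,245)],28.5),('s',s,[px('scene',467,311),px('scene',381,385)],28.5),
  ('w stoptop',w,[pw(75,400),pw(88,358)],64),
  ('t stop front top',t,[px('top',660,103),px('top',633,275)],64),
  ('t jaw pad top',t,[px('top',447,126),px('top',437,193)],63),('w pad',w,[(260+228/3,447/3),(260+330/3,490/3)],63)):
    r=[ray(d,*p,z) for p in P];print(name,[inv(x) for x in r],np.round(np.mean([inv(x) for x in r],0),1),np.round(r,1).tolist())
E
```

```text
w [array([-39.8, -79.9]), array([ 32.1, -80.6])] [ -3.8 -80.2] [[432.0, -60.5, 28.5], [503.1, -71.5, 28.5]]
t [array([ 33.6, -83.7]), array([-37.4, -83.6])] [ -1.9 -83.6] [[504.1, -74.8, 28.5], [433.9, -64.4, 28.5]]
s [array([ 33.5, -84.1]), array([-37.7, -82.5])] [ -2.1 -83.3] [[503.9, -75.1, 28.5], [433.7, -63.3, 28.5]]
w stoptop [array([ -49.2, -144.4]), array([ -51.4, -133.1])] [ -50.3 -138.8] [[413.4, -122.9, 64.0], [412.8, -111.4, 64.0]]
t stop front top [array([  43.1, -136.2]), array([ -47.2, -135.8])] [  -2.1 -136. ] [[505.9, -128.1, 64.0], [416.6, -114.7, 64.0]]
t jaw pad top [array([ 14.9, -28.2]), array([-20.3, -28.7])] [ -2.7 -28.4] [[493.6, -17.2, 63.0], [458.6, -12.6, 63.0]]
w pad [array([-31.6, -25.5]), array([ 12.3, -22.2])] [ -9.6 -23.8] [[447.9, -7.7, 63.0], [491.8, -10.8, 63.0]]
```

```bash

python3 -m inch '[{"gripper":0.085,"tx":-0.035,"ty":-0.001,"tz":0,"spin":0.3},{"gripper":0.085,"tx":-0.045,"ty":-0.002,"tz":0,"spin":0},{"gripper":0.085,"tx":-0.045,"ty":-0.002,"tz":0,"spin":0},{"gripper":0.085,"tx":-0.045,"ty":-0.002,"tz":0,"spin":0},{"gripper":0.085,"tx":-0.045,"ty":-0.001,"tz":0,"spin":0},{"gripper":0.085,"tx":-0.035,"ty":0,"tz":0,"spin":0},{"gripper":0.085,"tx":0,"ty":0,"tz":0,"spin":0},{"gripper":0.085,"tx":0,"ty":0,"tz":0,"spin":0}]'
python3 - <<'E'
from go import *
go(439,-310,120,107.9)
d=snap('wrist','w2')
for t in('long_block_centre','short_block_centre'):
  for m in masks_of('wrist',t): print(t,m['conf'],m['centre'])
top=grab_frame('top');c=top['pixels'][150:240,280:360][:,:,::-1];cv2.imwrite('pics/zb.png',cv2.resize(c,None,fx=6,fy=6,interpolation=cv2.INTER_CUBIC))
E
```

```text
clock: 4.95
eef_pos: [438.2, -306.1, 230.8]
tcp_rot: [-3.141, -0.001, 1.882]
contact_force: [0.1, 0.8, 0.9]
opening: 0.998
t 4.95 pos [ 438.2 -306.1  230.8] yaw 107.84 rp [-1.7997e+02 -8.0000e-02] F [0.1 0.8 0.9] open 0.998
spin -0.06
after spin txyz [-0.0041 -0.0004  0.1108]
now txyz [-0.0041 -0.0004  0.1108]
long_block_centre 0.97 [174.0, 253.5]
long_block_centre 0.95 [90.2, 226.8]
short_block_centre 0.96 [206.4, 348.0]
short_block_centre 0.94 [136.2, 345.0]
short_block_centre 0.69 [251.2, 311.2]
```

View pics/w2.png

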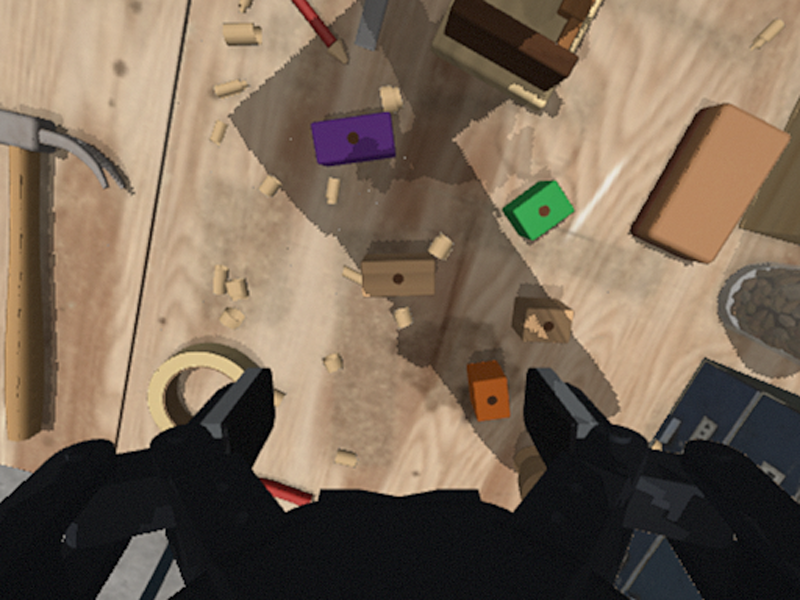

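```bash
python3 - <<'E'
from go import *
d=grab_frame('wrist')
f=1.5625
P=lambda X,Y:((X+.5)/f-.5,(Y+.5)/f-.5)
print('long dot',ray(d,*P(398,278),40),'corr',ray(d,*P(398,278),40)+[1.3,-3.4,0])
print('short dot',ray(d,*P(549,327),40),ray(d,*P(549,327),40)+[1.3,-3.4,0])
c=d['pixels'][145:225,215:375];cv2.imwrite('pics/zw2.png',cv2.resize(c[:,:,::-1],None,fx=5,fy=5,interpolation=cv2.INTER_CUBIC))
E
```

```text
long dot [ 438.33815131 -308.65266932   40.        ] corr [ 439.63815131 -312.05266932   40.        ]
short dot [ 571.07686462 -309.79645383   40.        ] [ 572.37686462 -313.19645383   40.        ]
```

View pics/zw2.png

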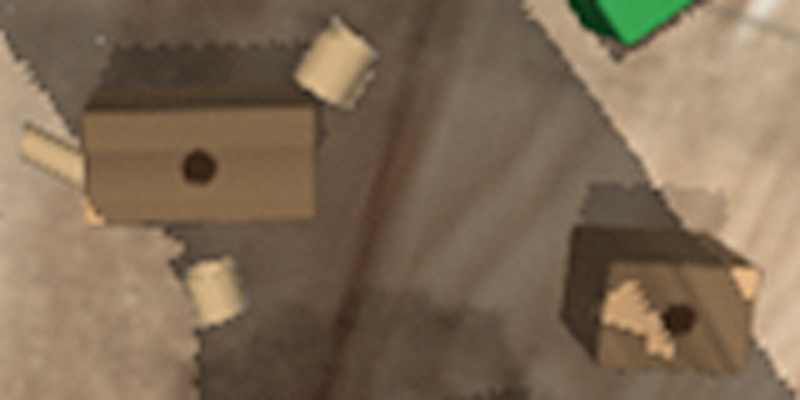

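View pics/zb.png

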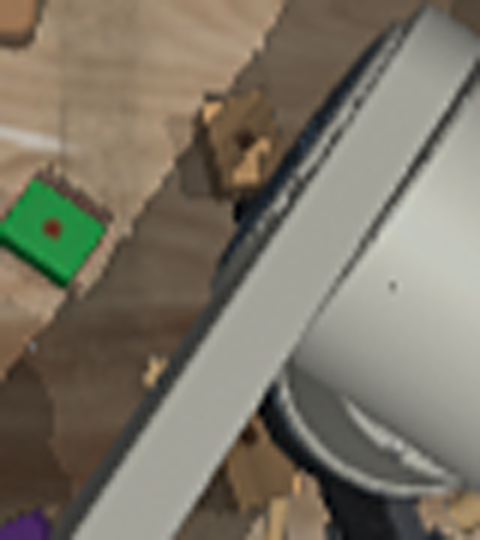

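```bash
python3 -c "
from go import *
go(439,-310.5,12,109.1)"

```

```text
t 5.2 pos [ 438.1 -305.9  231.5] yaw 107.86 rp [ 1.8e+02 -1.0e-02] F [ 0.3 -0.8 -0.2] open 0.992
spin -1.24
after spin txyz [-0.0046 -0.0007  0.2195]
now txyz [-0.0046 -0.0006  0.2195]
```

```bash

python3 -m inch '[{"gripper":0.085,"tx":0,"ty":0,"tz":0,"spin":-1.24},{"gripper":0.085,"tx":-0.0046,"ty":-0.0007,"tz":0.02,"spin":0},{"gripper":0.085,"tx":0,"ty":0,"tz":0.04,"spin":0},{"gripper":0.085,"tx":0,"ty":0,"tz":0.04,"spin":0},{"gripper":0.085,"tx":0,"ty":0,"tz":0.03,"spin":0},{"gripper":0.085,"tx":0,"ty":0,"tz":0.02,"spin":0},{"gripper":0.085,"tx":0,"ty":0,"tz":0,"spin":0},{"gripper":0.085,"tx":0,"ty":0,"tz":0,"spin":0}]'
python3 - <<'E'
from go import *
go(439,-310.5,12,109.1)
d=snap('wrist','w3')
E
```

```text
clock: 6.0
eef_pos: [439.2, -311.8, 81.7]
tcp_rot: [-3.142, -0.0, 1.903]
contact_force: [0.3, 0.3, 0.7]
opening: 0.997
t 6.0 pos [ 439.2 -311.8   81.7] yaw 109.04 rp [-1.8e+02 -1.0e-02] F [0.3 0.3 0.7] open 0.997
spin -0.06
after spin txyz [0.0013 0.0003 0.0697]
now txyz [0.0013 0.0003 0.0697]
```

View pics/w3.png

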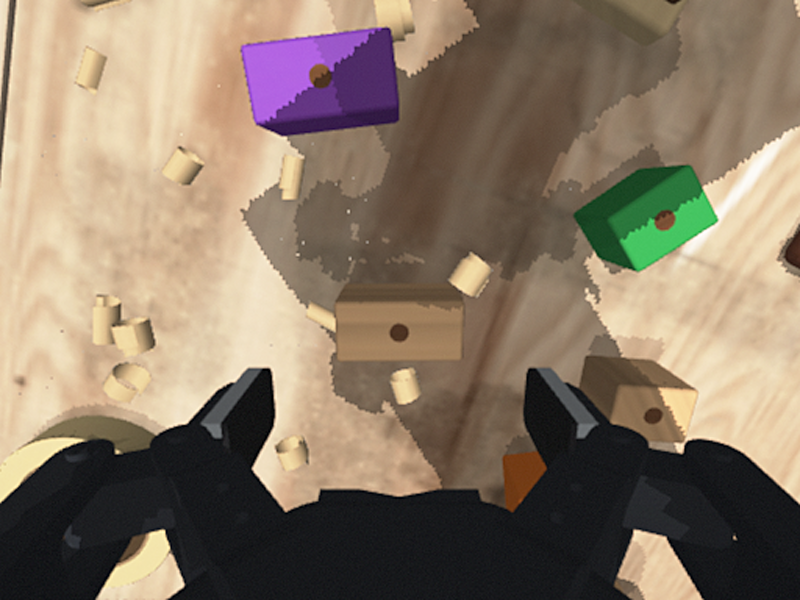

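The gripper is square to the long block, with the dot centred at (399,332). Now I'll descend and grip.

```bash

python3 -m inch '[{"gripper":0.085,"tx":0.001,"ty":0,"tz":0.025,"spin":0},{"gripper":0.085,"tx":0,"ty":0,"tz":0.025,"spin":0},{"gripper":0.085,"tx":0,"ty":0,"tz":0.0197,"spin":0},{"gripper":0.085,"tx":0,"ty":0,"tz":0,"spin":0},{"gripper":0.04,"tx":0,"ty":0,"tz":0,"spin":0},{"gripper":0.04,"tx":0,"ty":0,"tz":0,"spin":0},{"gripper":0.04,"tx":0,"ty":0,"tz":0,"spin":0},{"gripper":0.04,"tx":0,"ty":0,"tz":0,"spin":0}]' 30
python3 - <<'E'
from go import *
go(439,-310.5,12,109.1)
d=snap('wrist','w4')
E
```

```text
clock: 6.85
eef_pos: [439.8, -311.8, 13.4]
tcp_rot: [3.14, 0.002, 1.902]
contact_force: [0.8, 0.8, 8.1]
opening: 0.691
t 6.85 pos [ 439.8 -311.8   13.4] yaw 109.0 rp [1.799e+02 1.400e-01] F [0.8 0.8 8.1] open 0.691
spin -0.1
after spin txyz [ 0.0015 -0.0004  0.0014]
now txyz [ 0.0015 -0.0004  0.0014]
```

View pics/w4.png

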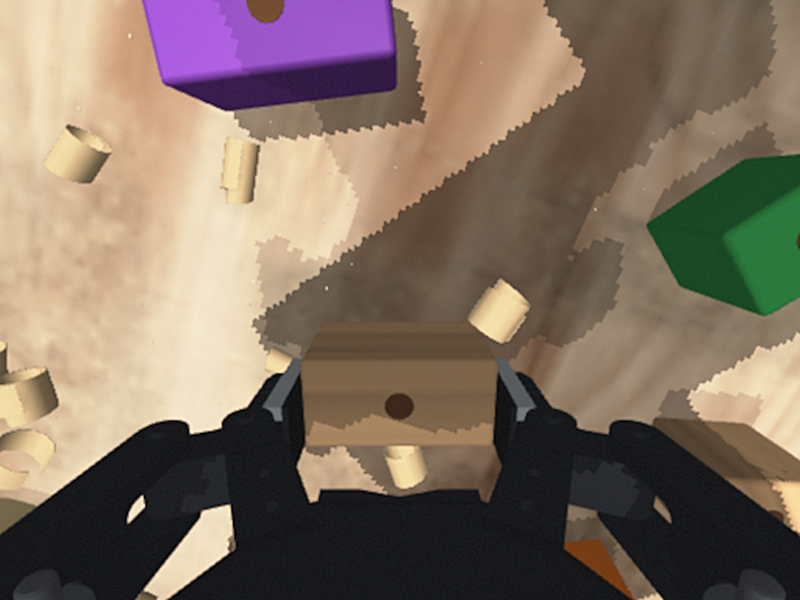

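Gripped at 59 mm. Next I lift, turn and carry it to the wide row.

```bash

python3 -m inch '[{"gripper":0.04,"tx":0,"ty":0,"tz":-0.02,"spin":0},{"gripper":0.04,"tx":0,"ty":0,"tz":-0.04,"spin":0},{"gripper":0.04,"tx":0,"ty":0,"tz":-0.04,"spin":0},{"gripper":0.04,"tx":0,"ty":0,"tz":-0.02,"spin":6},{"gripper":0.04,"tx":0,"ty":0,"tz":0,"spin":8},{"gripper":0.04,"tx":0,"ty":0,"tz":0,"spin":8},{"gripper":0.04,"tx":0,"ty":0,"tz":0,"spin":5.4},{"gripper":0.04,"tx":0,"ty":0,"tz":0,"spin":0}]'
python3 -c "
from go import *
go(463.9,-103.6,60,81.55)"

```

```text
clock: 7.7
eef_pos: [438.9, -311.1, 132.6]
tcp_rot: [3.14, 0.001, 1.423]
contact_force: [0.0, 0.3, -0.5]
opening: 0.697
t 7.7 pos [ 438.9 -311.1  132.6] yaw 81.52 rp [1.7993e+02 4.0000e-02] F [ 0.   0.3 -0.5] open 0.697
spin -0.03
after spin txyz [ 0.209  -0.0058  0.0724]
now txyz [ 0.209  -0.0059  0.0724]
```

```bash

python3 -m inch '[{"gripper":0.04,"tx":0.025,"ty":-0.001,"tz":0,"spin":0},{"gripper":0.04,"tx":0.04,"ty":-0.001,"tz":0,"spin":0},{"gripper":0.04,"tx":0.04,"ty":-0.001,"tz":0,"spin":0},{"gripper":0.04,"tx":0.04,"ty":-0.001,"tz":0,"spin":0},{"gripper":0.04,"tx":0.04,"ty":-0.001,"tz":0,"spin":0},{"gripper":0.04,"tx":0.024,"ty":-0.001,"tz":0,"spin":0},{"gripper":0.04,"tx":0,"ty":0,"tz":0,"spin":0},{"gripper":0.04,"tx":0,"ty":0,"tz":0.03,"spin":0}]'
python3 -c "
from go import *
go(463.9,-103.6,31.4,81.55)
d=snap('wrist','w5');snap('top','t5');snap('scene','s5')"

```

```text
clock: 8.5
eef_pos: [466.5, -103.7, 104.5]
tcp_rot: [3.134, 0.001, 1.429]
contact_force: [-0.4, -0.2, -0.7]
opening: 0.696
t 8.5 pos [ 466.5 -103.7  104.5] yaw 81.86 rp [1.7957e+02 5.0000e-02] F [-0.4 -0.2 -0.7] open 0.696
spin 0.31
after spin txyz [-0.0003 -0.0031  0.0731]
now txyz [-0.0002 -0.0031  0.0731]
```

View pics/w5.png

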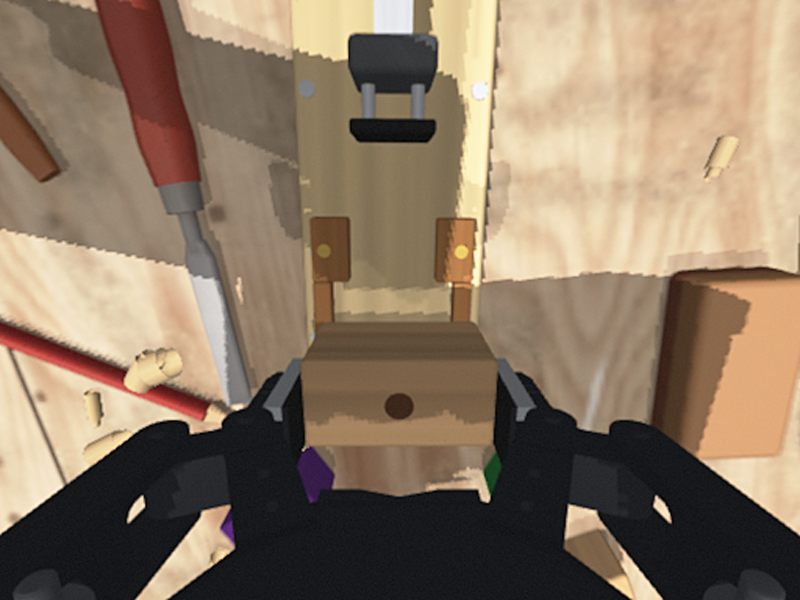

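View pics/s5.png

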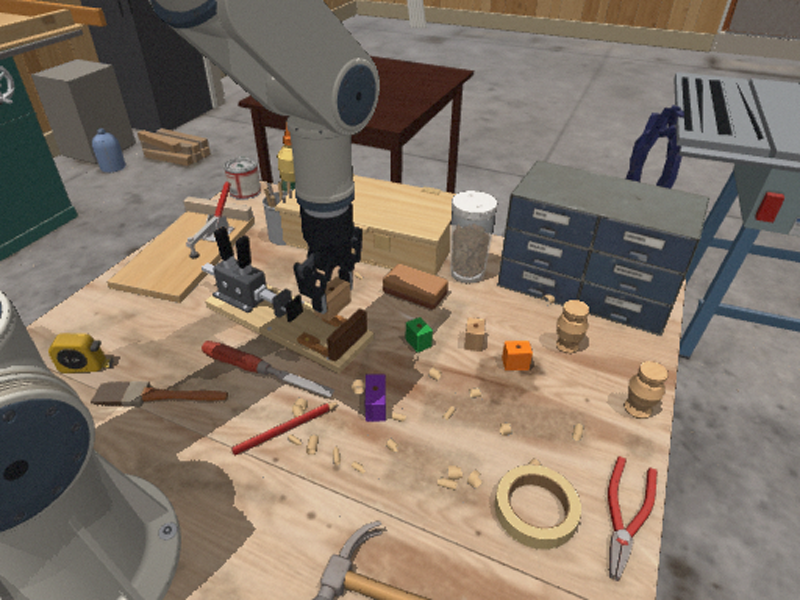

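The view agrees with the numbers: the block needs about 3 mm along -ty. I'll check the fore-aft offset from the wrist picture, pins against dot.

```bash
python3 - <<'E'
from go import *
d=grab_frame('wrist');s=sense();f=1.5625
P=lambda X,Y:((X+.5)/f-.5,(Y+.5)/f-.5)
z=s['eef_pos'][2]
dot=ray(d,*P(399,406),z+26.6); pins=(ray(d,*P(324,251),28.5)+ray(d,*P(461,251),28.5))/2
R=Ro.from_euler('xyz',s['tcp_rot']).as_matrix()
print(s['eef_pos'],dot,pins,'tool d',R.T@(pins-dot), 'dot in tool',R.T@(dot-s['eef_pos']))
go(463.9,-103.6,31.4,81.55)
E
```

```text
[ 462.84406898 -103.82101884  101.72986776] [ 462.54816099 -100.16648251  128.32986776] [463.78296906 -67.36779053  28.5       ] tool d [32.63306386 -3.41131681 99.83349891] dot in tool [  3.57173889  -0.86058452 -26.59897128]
t 8.7 pos [ 462.8 -103.8  101.7] yaw 81.64 rp [-179.92    0.  ] F [-0.1 -0.2 -1.1] open 0.698
spin 0.09
after spin txyz [0.0004 0.0011 0.0703]
now txyz [0.0004 0.0011 0.0703]
```

```bash

python3 -m inch '[{"gripper":0.04,"tx":-0.0003,"ty":0.0006,"tz":0.015,"spin":0},{"gripper":0.04,"tx":0,"ty":0,"tz":0.015,"spin":0},{"gripper":0.04,"tx":0,"ty":0,"tz":0.012,"spin":0},{"gripper":0.04,"tx":0,"ty":0,"tz":0.008,"spin":0},{"gripper":0.04,"tx":0,"ty":0,"tz":0.006,"spin":0},{"gripper":0.04,"tx":0,"ty":0,"tz":0.003,"spin":0},{"gripper":0.04,"tx":0,"ty":0,"tz":0,"spin":0},{"gripper":0.04,"tx":0,"ty":0,"tz":0,"spin":0}]'
python3 -c "
from go import *
go(463.9,-103.6,31.4,81.55)
d=snap('wrist','w6');snap('scene','s6')"

```

```text
clock: 9.5
eef_pos: [464.1, -103.8, 42.9]
tcp_rot: [3.141, 0.0, 1.424]
contact_force: [0.3, 0.4, -0.6]
opening: 0.694
t 9.5 pos [ 464.1 -103.8   42.9] yaw 81.6 rp [179.98   0.  ] F [ 0.3  0.4 -0.6] open 0.694
spin 0.05
after spin txyz [ 0.0001 -0.0002  0.0115]
now txyz [ 0.0001 -0.0002  0.0115]
```

View pics/w6.png

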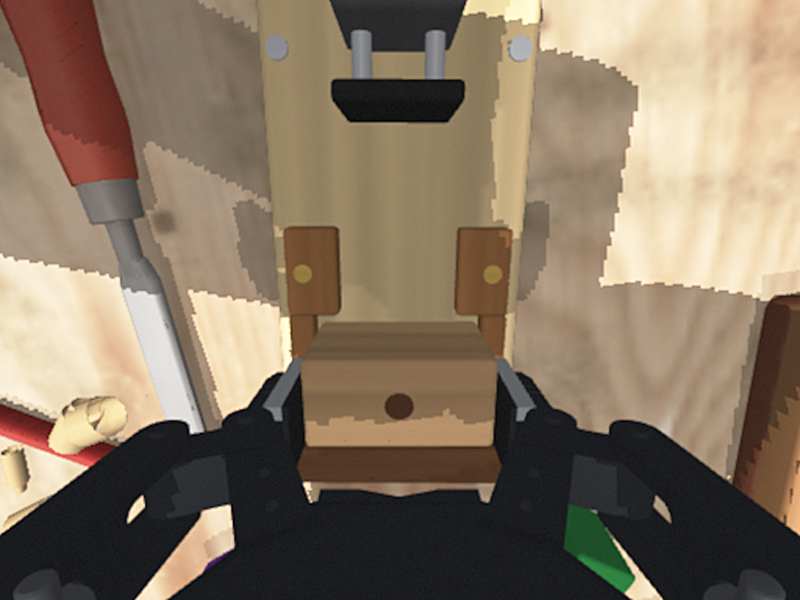

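Centred: the pins' midpoint is at 397.5 against the block at 399. I'll finish lowering.

```bash

python3 -m inch '[{"gripper":0.04,"tx":0,"ty":0,"tz":0.004,"spin":0},{"gripper":0.04,"tx":0,"ty":0,"tz":0.003,"spin":0},{"gripper":0.04,"tx":0,"ty":0,"tz":0.003,"spin":0},{"gripper":0.04,"tx":0,"ty":0,"tz":0.0015,"spin":0},{"gripper":0.04,"tx":0,"ty":0,"tz":0,"spin":0},{"gripper":0.04,"tx":0,"ty":0,"tz":0,"spin":0},{"gripper":0.04,"tx":0,"ty":0,"tz":0,"spin":0},{"gripper":0.04,"tx":0,"ty":0,"tz":0,"spin":0}]'
python3 -c "
from go import *
go(463.9,-103.6,31.4,81.55)
d=snap('wrist','w7')"

```

```text
clock: 10.4
eef_pos: [463.7, -103.6, 31.4]
tcp_rot: [-3.141, -0.0, 1.424]
contact_force: [-2.7, -0.3, 9.9]
opening: 0.698
t 10.4 pos [ 463.7 -103.6   31.4] yaw 81.6 rp [-179.98   -0.  ] F [-2.7 -0.3  9.9] open 0.698
spin 0.05
after spin txyz [0.0001 0.0002 0.    ]
now txyz [0.0001 0.0002 0.    ]
```

View pics/w7.png

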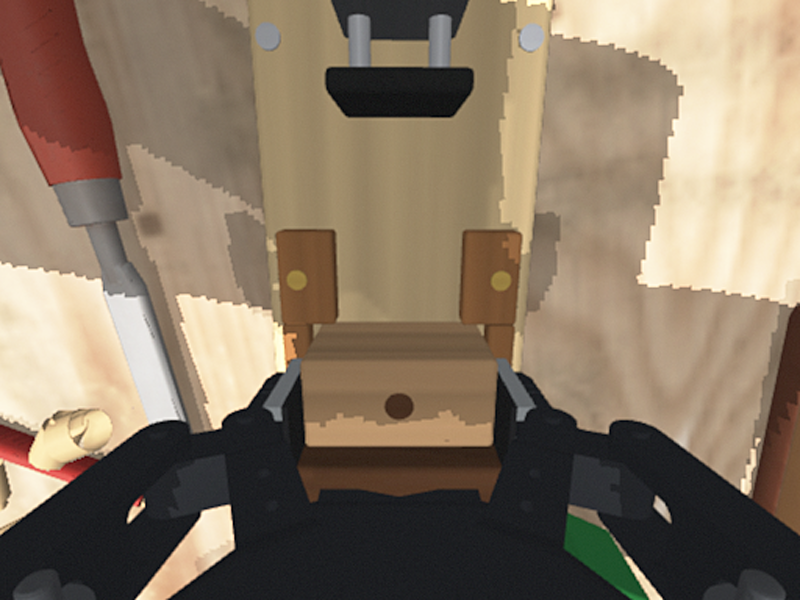

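Seated, with 9.9 N of contact and z at 31.4 as predicted. Release and rise.

```bash

python3 -m inch '[{"gripper":0.07,"tx":0,"ty":0,"tz":0,"spin":0},{"gripper":0.08,"tx":0,"ty":0,"tz":0,"spin":0},{"gripper":0.08,"tx":0,"ty":0,"tz":0,"spin":0},{"gripper":0.08,"tx":0,"ty":0,"tz":-0.01,"spin":0},{"gripper":0.08,"tx":0,"ty":0,"tz":-0.03,"spin":0},{"gripper":0.08,"tx":0,"ty":0,"tz":-0.04,"spin":0},{"gripper":0.085,"tx":0,"ty":0,"tz":-0.04,"spin":0},{"gripper":0.085,"tx":0,"ty":0,"tz":-0.02,"spin":0}]'
python3 - <<'E'
from go import *
go(572,-311,140,107.6)
d=snap('wrist','w8')
E
```

```text
clock: 11.25
eef_pos: [465.1, -104.0, 174.9]
tcp_rot: [3.137, 0.0, 1.424]
contact_force: [0.2, -1.1, -0.7]
opening: 0.996
t 11.25 pos [ 465.1 -104.   174.9] yaw 81.59 rp [1.7976e+02 2.0000e-02] F [ 0.2 -1.1 -0.7] open 0.996
spin -26.01
after spin txyz [-0.2295  0.0391  0.0355]
now txyz [-0.1891  0.1358  0.0355]
```

View pics/w8.png

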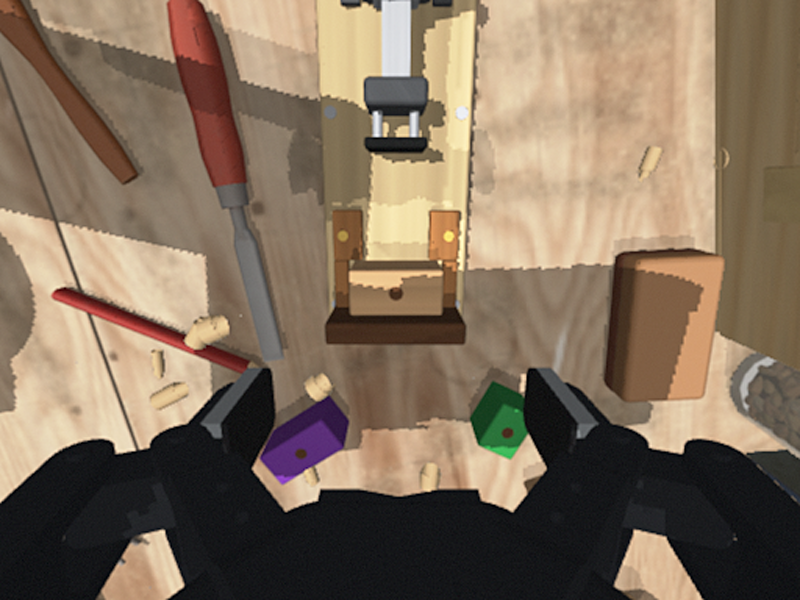

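The long block sits centred in the wide row at (396,290). Next the short block: yaw about 105°.

```bash

python3 -m inch '[{"gripper":0.085,"tx":0,"ty":0,"tz":-0.01,"spin":-6},{"gripper":0.085,"tx":0,"ty":0,"tz":0,"spin":-8},{"gripper":0.085,"tx":0,"ty":0,"tz":0,"spin":-8},{"gripper":0.085,"tx":0,"ty":0,"tz":0,"spin":-1.4},{"gripper":0.085,"tx":-0.02,"ty":0.005,"tz":0,"spin":0},{"gripper":0.085,"tx":-0.04,"ty":0.009,"tz":0,"spin":0},{"gripper":0.085,"tx":-0.04,"ty":0.009,"tz":0,"spin":0},{"gripper":0.085,"tx":-0.04,"ty":0.009,"tz":0,"spin":0}]'
python3 -m inch '[{"gripper":0.085,"tx":-0.04,"ty":0.009,"tz":0,"spin":0},{"gripper":0.085,"tx":-0.03,"ty":0.006,"tz":0,"spin":0},{"gripper":0.085,"tx":-0.018,"ty":0.003,"tz":0,"spin":0},{"gripper":0.085,"tx":0,"ty":0,"tz":0.03,"spin":0},{"gripper":0.085,"tx":0,"ty":0,"tz":0.03,"spin":0},{"gripper":0.085,"tx":0,"ty":0,"tz":0.02,"spin":0},{"gripper":0.085,"tx":0,"ty":0,"tz":0,"spin":0},{"gripper":0.085,"tx":0,"ty":0,"tz":0,"spin":0}]'
python3 - <<'E'
from go import *
go(572,-311.5,12,105)
d=snap('wrist','w9')
E
```

```text
clock: 12.1
eef_pos: [531.4, -231.9, 181.1]
tcp_rot: [-3.142, -0.0, 1.829]
contact_force: [1.8, -0.3, 0.4]
opening: 0.993
clock: 12.9
eef_pos: [571.1, -311.0, 101.2]
tcp_rot: [-3.141, -0.0, 1.831]
contact_force: [0.1, -0.8, 0.4]
opening: 0.995
t 12.9 pos [ 571.1 -311.   101.2] yaw 104.9 rp [-1.7997e+02 -2.0000e-02] F [ 0.1 -0.8  0.4] open 0.995
spin -0.1
after spin txyz [-0.0008  0.0008  0.0892]
now txyz [-0.0008  0.0008  0.0892]
```

View pics/w9.png

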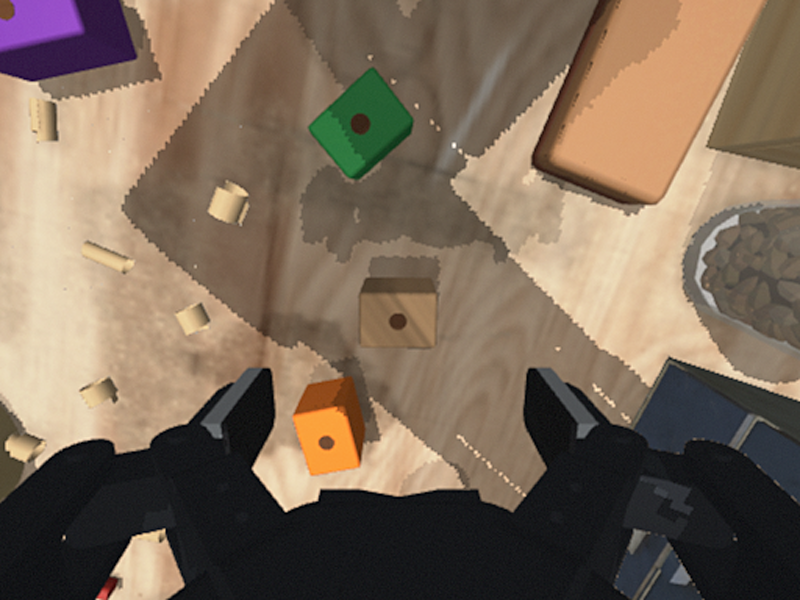

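Well aligned on the short block (dot at 398,321), and the orange one is clear of the fingers. Checking the offset, then gripping.

```bash
python3 - <<'E'
from go import *
d=grab_frame('wrist');s=sense();f=1.5625
p=ray(d,398.5/f-.5,321.5/f-.5,40);R=Ro.from_euler('xyz',s['tcp_rot']).as_matrix()
print(R.T@(p-s['eef_pos']));go(572,-311.5,12,105)
E
```

```text
[ 2.1385768  -0.75889707 62.56358686]
t 13.0 pos [ 572.  -311.4  102.6] yaw 104.94 rp [1.7991e+02 8.0000e-02] F [0.1 0.  0.5] open 0.997
spin -0.06
after spin txyz [ 0.0001 -0.0002  0.0906]
now txyz [ 0.0001 -0.0002  0.0906]
```

```bash

python3 -m inch '[{"gripper":0.085,"tx":-0.0006,"ty":0,"tz":0.03,"spin":1},{"gripper":0.085,"tx":0,"ty":0,"tz":0.03,"spin":0},{"gripper":0.085,"tx":0,"ty":0,"tz":0.02,"spin":0},{"gripper":0.075,"tx":0,"ty":0,"tz":0.01,"spin":0},{"gripper":0.06,"tx":0,"ty":0,"tz":0,"spin":0},{"gripper":0.02,"tx":0,"ty":0,"tz":0,"spin":0},{"gripper":0.02,"tx":0,"ty":0,"tz":0,"spin":0},{"gripper":0.02,"tx":0,"ty":0,"tz":0,"spin":0}]' 30
python3 -m inch '[{"gripper":0.02,"tx":0,"ty":0,"tz":0,"spin":0},{"gripper":0.02,"tx":0,"ty":0,"tz":0,"spin":0},{"gripper":0.02,"tx":0,"ty":0,"tz":0,"spin":0},{"gripper":0.02,"tx":0,"ty":0,"tz":-0.02,"spin":0},{"gripper":0.02,"tx":0,"ty":0,"tz":-0.04,"spin":0},{"gripper":0.02,"tx":0,"ty":0,"tz":-0.04,"spin":0},{"gripper":0.02,"tx":0,"ty":0,"tz":-0.02,"spin":0},{"gripper":0.02,"tx":0,"ty":0,"tz":0,"spin":0}]' 30
python3 - <<'E'
from go import *
go(468.9,-69.6,75,81.55)
d=snap('wrist','w10')
E
```

```text
clock: 13.8
eef_pos: [572.4, -312.2, 12.8]
tcp_rot: [3.14, 0.002, 1.815]
contact_force: [-0.4, -0.8, 6.3]
opening: 0.464
clock: 14.6
eef_pos: [573.4, -312.8, 135.4]
tcp_rot: [3.137, 0.005, 1.815]
contact_force: [0.6, 1.0, -0.7]
opening: 0.46
t 14.6 pos [ 573.4 -312.8  135.4] yaw 103.99 rp [179.71   0.27] F [ 0.6  1.  -0.7] open 0.46
spin 22.44
after spin txyz [ 0.2253 -0.1395  0.059 ]
now txyz [ 0.2615 -0.0429  0.059 ]
```

View pics/w10.png

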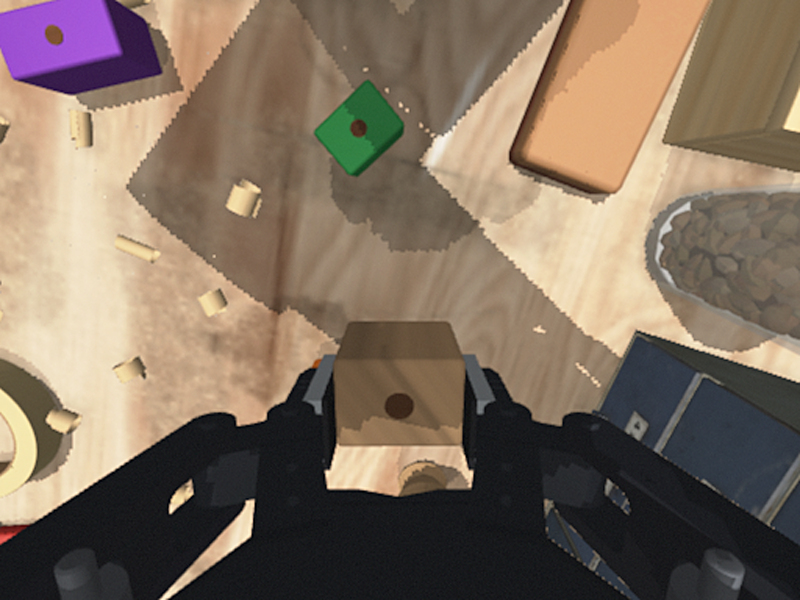

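Gripped at 39 mm. Turn and carry to the narrow row, aiming 2 mm on the jaw side to clear the long block.

```bash

python3 -m inch '[{"gripper":0.02,"tx":0,"ty":0,"tz":0,"spin":6},{"gripper":0.02,"tx":0,"ty":0,"tz":0,"spin":8},{"gripper":0.02,"tx":0,"ty":0,"tz":0,"spin":6},{"gripper":0.02,"tx":0,"ty":0,"tz":0,"spin":2.4},{"gripper":0.02,"tx":0.02,"ty":-0.012,"tz":0,"spin":0},{"gripper":0.02,"tx":0.038,"ty":-0.023,"tz":0,"spin":0},{"gripper":0.02,"tx":0.038,"ty":-0.023,"tz":0,"spin":0},{"gripper":0.02,"tx":0.038,"ty":-0.023,"tz":0,"spin":0}]'
python3 -m inch '[{"gripper":0.02,"tx":0.038,"ty":-0.023,"tz":0,"spin":0},{"gripper":0.02,"tx":0.03,"ty":-0.02,"tz":0,"spin":0},{"gripper":0.02,"tx":0.018,"ty":-0.012,"tz":0,"spin":0},{"gripper":0.02,"tx":0.007,"ty":-0.004,"tz":0,"spin":0},{"gripper":0.02,"tx":0,"ty":0,"tz":0.02,"spin":0},{"gripper":0.02,"tx":0,"ty":0,"tz":0.01,"spin":0},{"gripper":0.02,"tx":0,"ty":0,"tz":0,"spin":0},{"gripper":0.02,"tx":0,"ty":0,"tz":0,"spin":0}]'
python3 - <<'E'
from go import *
go(469.2,-67.6,75,81.55)
d=snap('wrist','w11')
E
```

```text
clock: 15.45
eef_pos: [508.8, -165.6, 129.5]
tcp_rot: [-3.139, -0.001, 1.423]
contact_force: [1.7, -0.0, -0.2]
opening: 0.459
clock: 16.25
eef_pos: [465.9, -67.0, 100.7]
tcp_rot: [-3.14, 0.0, 1.423]
contact_force: [0.5, 0.1, -0.3]
opening: 0.461
t 16.25 pos [465.9 -67.  100.7] yaw 81.56 rp [-179.93    0.  ] F [ 0.5  0.1 -0.3] open 0.461
spin 0.01
after spin txyz [-0.0001  0.0033  0.0257]
now txyz [-0.0001  0.0033  0.0257]
```

View pics/w11.png

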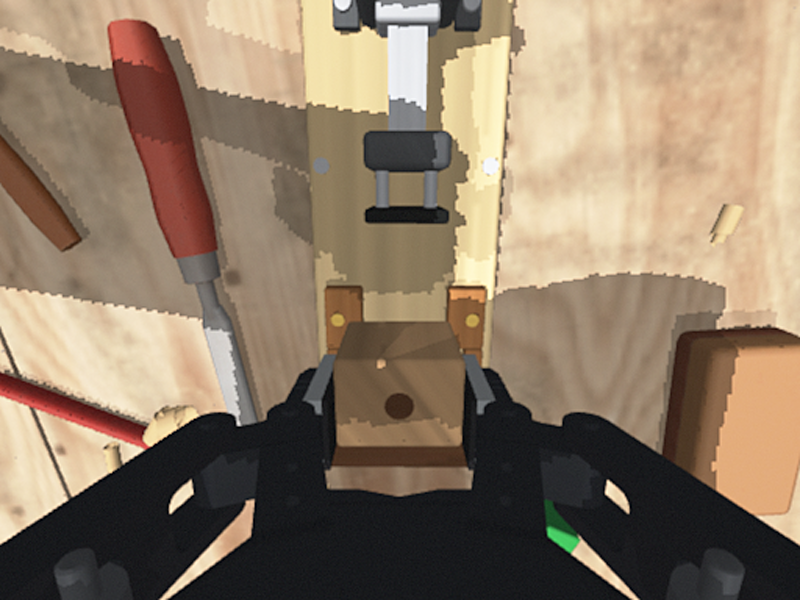

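```bash

python3 -m inch '[{"gripper":0.02,"tx":0,"ty":0.003,"tz":0.005,"spin":0},{"gripper":0.02,"tx":0,"ty":0,"tz":0.015,"spin":0},{"gripper":0.02,"tx":0,"ty":0,"tz":0.015,"spin":0},{"gripper":0.02,"tx":0,"ty":0,"tz":0.012,"spin":0},{"gripper":0.02,"tx":0,"ty":0,"tz":0.007,"spin":0},{"gripper":0.02,"tx":0,"ty":0,"tz":0.002,"spin":0},{"gripper":0.02,"tx":0,"ty":0,"tz":0,"spin":0},{"gripper":0.02,"tx":0,"ty":0,"tz":0,"spin":0}]'
python3 - <<'E'
from go import *
go(469.2,-67.6,30.8,81.55)
d=snap('wrist','w12')
E
```

```text
clock: 17.1
eef_pos: [469.3, -67.1, 45.5]
tcp_rot: [3.141, 0.0, 1.424]
contact_force: [-0.5, 1.1, -0.3]
opening: 0.464
t 17.1 pos [469.3 -67.1  45.5] yaw 81.59 rp [179.96   0.  ] F [-0.5  1.1 -0.3] open 0.464
spin 0.04
after spin txyz [-0.0005 -0.0001  0.0147]
now txyz [-0.0005 -0.0001  0.0147]
```

View pics/w12.png

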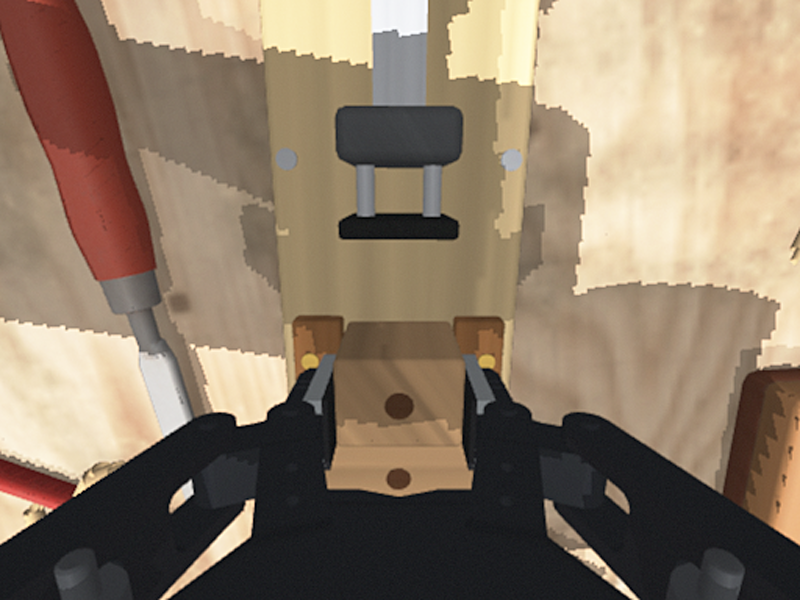

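Centred, with the long block's dot right behind it at (398,478). Lower, release and rise.

```bash

python3 -m inch '[{"gripper":0.02,"tx":0,"ty":0,"tz":0.005,"spin":0},{"gripper":0.02,"tx":0,"ty":0,"tz":0.004,"spin":0},{"gripper":0.02,"tx":0,"ty":0,"tz":0.003,"spin":0},{"gripper":0.02,"tx":0,"ty":0,"tz":0.0027,"spin":0},{"gripper":0.02,"tx":0,"ty":0,"tz":0,"spin":0},{"gripper":0.02,"tx":0,"ty":0,"tz":0,"spin":0},{"gripper":0.02,"tx":0,"ty":0,"tz":0,"spin":0},{"gripper":0.02,"tx":0,"ty":0,"tz":0,"spin":0}]'
python3 -m inch '[{"gripper":0.05,"tx":0,"ty":0,"tz":0,"spin":0},{"gripper":0.06,"tx":0,"ty":0,"tz":0,"spin":0},{"gripper":0.06,"tx":0,"ty":0,"tz":0,"spin":0},{"gripper":0.06,"tx":0,"ty":0,"tz":-0.01,"spin":0},{"gripper":0.07,"tx":0,"ty":0,"tz":-0.03,"spin":0},{"gripper":0.085,"tx":0,"ty":0,"tz":-0.045,"spin":0},{"gripper":0.085,"tx":0,"ty":0,"tz":-0.045,"spin":0},{"gripper":0.085,"tx":0,"ty":0,"tz":-0.045,"spin":0}]'
python3 - <<'E'
from go import *
go(495.9,112.4,225,-8.4)
d=snap('wrist','w13')
E
```

```text
clock: 17.95
eef_pos: [468.8, -67.0, 30.5]
tcp_rot: [-3.141, -0.0, 1.424]
contact_force: [-2.6, 0.6, 6.8]
opening: 0.461
clock: 18.75
eef_pos: [468.5, -66.9, 207.8]
tcp_rot: [3.141, 0.0, 1.424]
contact_force: [0.6, 0.3, -0.4]
opening: 0.992
t 18.75 pos [468.5 -66.9 207.8] yaw 81.59 rp [179.99   0.  ] F [ 0.6  0.3 -0.4] open 0.992
spin 89.99
after spin txyz [ 0.0009 -0.1814 -0.0172]
now txyz [ 0.1814  0.0009 -0.0172]
```

View pics/w13.png

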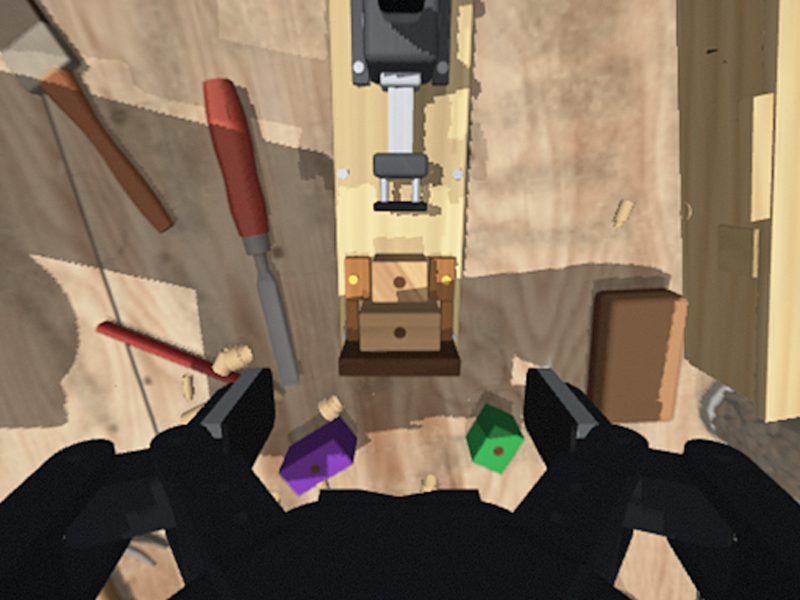

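Both blocks lie in their rows: dots at (400,282) and (400,332), pins centred on them. Next the levers: spin -90° and travel at z≈208.

```bash

python3 -m inch '[{"gripper":0.085,"tx":0,"ty":0,"tz":0,"spin":-6},{"gripper":0.085,"tx":0,"ty":0,"tz":0,"spin":-8},{"gripper":0.085,"tx":0,"ty":0,"tz":0,"spin":-8},{"gripper":0.085,"tx":0,"ty":0,"tz":0,"spin":-8},{"gripper":0.085,"tx":0,"ty":0,"tz":0,"spin":-8},{"gripper":0.085,"tx":0,"ty":0,"tz":0,"spin":-8},{"gripper":0.085,"tx":0,"ty":0,"tz":0,"spin":-8},{"gripper":0.085,"tx":0,"ty":0,"tz":0,"spin":-8}]'
python3 -m inch '[{"gripper":0.085,"tx":0,"ty":0,"tz":0,"spin":-8},{"gripper":0.085,"tx":0,"ty":0,"tz":0,"spin":-8},{"gripper":0.085,"tx":0,"ty":0,"tz":0,"spin":-8},{"gripper":0.085,"tx":0,"ty":0,"tz":0,"spin":-4},{"gripper":0.085,"tx":0,"ty":0.02,"tz":0,"spin":0},{"gripper":0.085,"tx":0,"ty":0.04,"tz":0,"spin":0},{"gripper":0.085,"tx":0,"ty":0.02,"tz":0,"spin":0},{"gripper":0.085,"tx":0,"ty":0,"tz":0,"spin":0}]'
python3 - <<'E'
from go import *
go(495.9,112.4,205,-8.4)
d=snap('wrist','w14')
E
```

```text
clock: 19.6
eef_pos: [468.8, -67.0, 205.9]
tcp_rot: [3.141, 0.0, 2.512]
contact_force: [-0.7, 0.4, -0.4]
opening: 0.992
clock: 20.4
eef_pos: [480.9, 14.0, 206.0]
tcp_rot: [3.141, 0.001, 2.997]
contact_force: [0.3, -0.4, 0.2]
opening: 1.0
t 20.4 pos [480.9  14.  206. ] yaw 171.72 rp [1.7996e+02 4.0000e-02] F [ 0.3 -0.4  0.2] open 1.0
spin 0.12
after spin txyz [-0.0005  0.0995  0.001 ]
now txyz [-0.0007  0.0995  0.001 ]
```

View pics/w14.png

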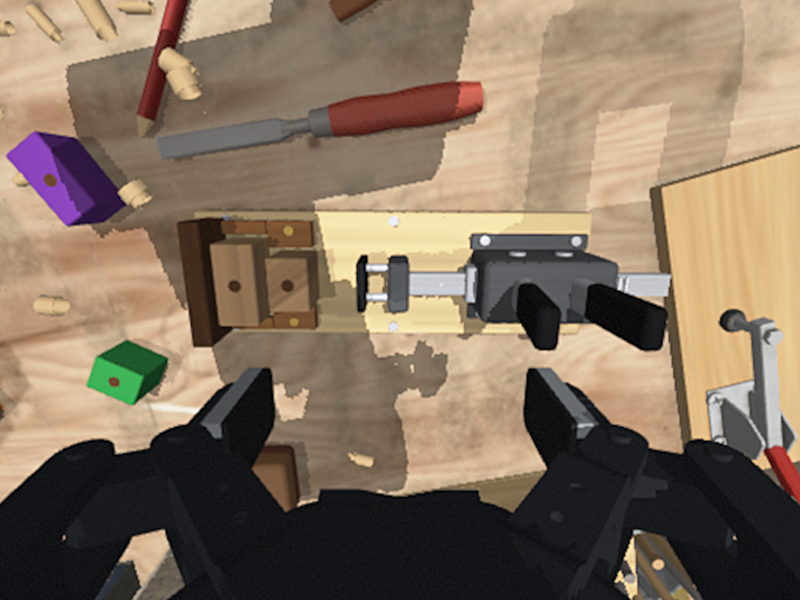

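The wrist view shows both blocks, the pad and jaw at (375,283), and the lever tops at (545,335) and (648,328). Moving over the levers.

```bash

python3 -m inch '[{"gripper":0.085,"tx":0,"ty":0.02,"tz":0,"spin":0},{"gripper":0.085,"tx":0,"ty":0.035,"tz":0,"spin":0},{"gripper":0.085,"tx":0,"ty":0.03,"tz":0,"spin":0},{"gripper":0.085,"tx":0,"ty":0.0145,"tz":0,"spin":0},{"gripper":0.085,"tx":0,"ty":0,"tz":0.0,"spin":0},{"gripper":0.085,"tx":0,"ty":0,"tz":0.02,"spin":0},{"gripper":0.085,"tx":0,"ty":0,"tz":0.02,"spin":0},{"gripper":0.085,"tx":0,"ty":0,"tz":0,"spin":0}]'
python3 - <<'E'
from go import *
go(495.9,112.4,100,-8.4)
d=snap('wrist','w15');d=snap('scene','s15')
E
```

```text
clock: 21.25
eef_pos: [493.3, 108.8, 163.4]
tcp_rot: [-3.139, -0.004, 2.994]
contact_force: [-0.2, 0.4, -0.3]
opening: 0.993
t 21.25 pos [493.3 108.8 163.4] yaw 171.56 rp [-179.88   -0.24] F [-0.2  0.4 -0.3] open 0.993
spin -0.04
after spin txyz [-0.0023  0.0041  0.0634]
now txyz [-0.0023  0.0041  0.0634]
```

View pics/w15.png

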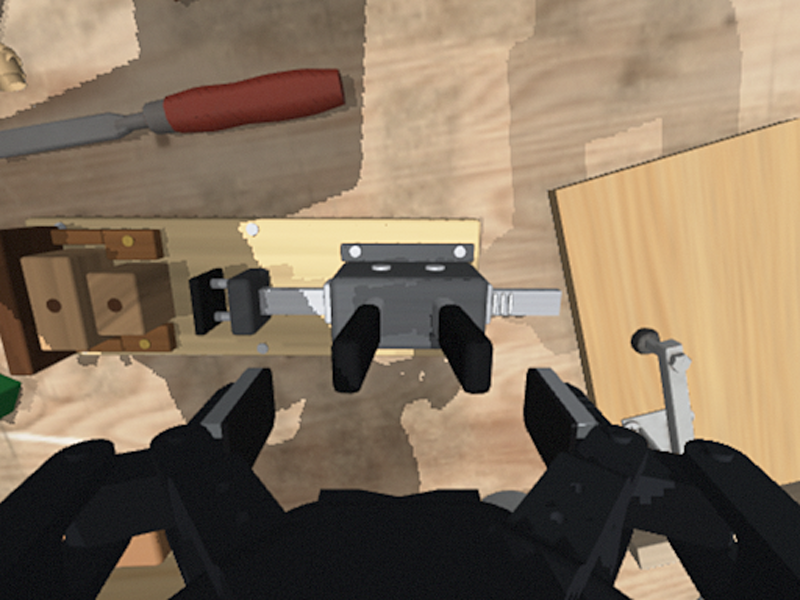

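View pics/s15.png

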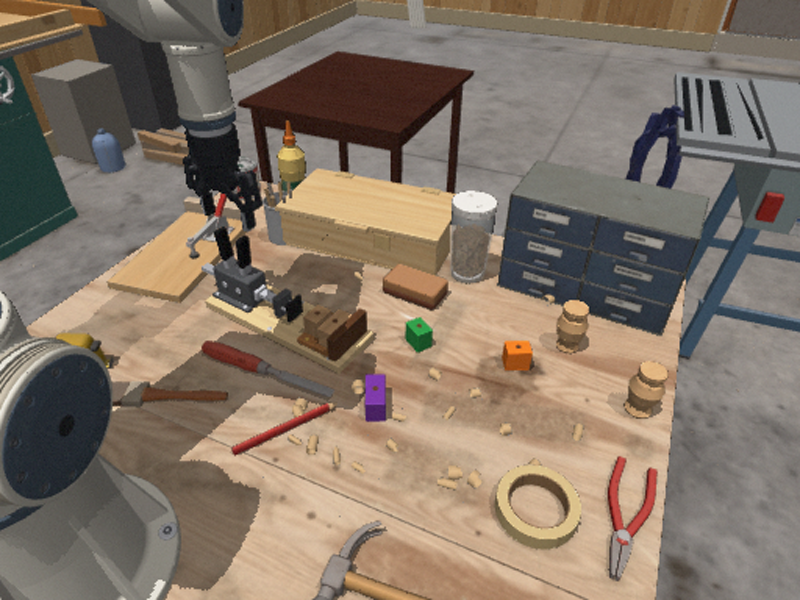

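The levers' midpoint (412) lies about 5 mm to +ty of the fingers' (398.5), in line with the computed 4.1. Correct and go down partway.

```bash

python3 -m inch '[{"gripper":0.085,"tx":-0.002,"ty":0.0044,"tz":0,"spin":0},{"gripper":0.085,"tx":0,"ty":0,"tz":0,"spin":0},{"gripper":0.085,"tx":0,"ty":0,"tz":0.004,"spin":0},{"gripper":0.085,"tx":0,"ty":0,"tz":0.005,"spin":0},{"gripper":0.085,"tx":0,"ty":0,"tz":0,"spin":0},{"gripper":0.085,"tx":0,"ty":0,"tz":0,"spin":0},{"gripper":0.085,"tx":0,"ty":0,"tz":0,"spin":0},{"gripper":0.085,"tx":0,"ty":0,"tz":0,"spin":0}]'
python3 - <<'E'
from go import *
go(495.9,112.4,100,-8.4)
d=snap('wrist','w16')
E
```

```text
clock: 22.15
eef_pos: [497.9, 114.6, 156.5]
tcp_rot: [3.142, 0.0, 2.995]
contact_force: [-0.1, -0.9, -1.2]
opening: 0.992
t 22.15 pos [497.9 114.6 156.5] yaw 171.59 rp [1.8e+02 1.0e-02] F [-0.1 -0.9 -1.2] open 0.992
spin -0.01
after spin txyz [ 0.0016 -0.0025  0.0565]
now txyz [ 0.0016 -0.0025  0.0565]
```

View pics/w16.png

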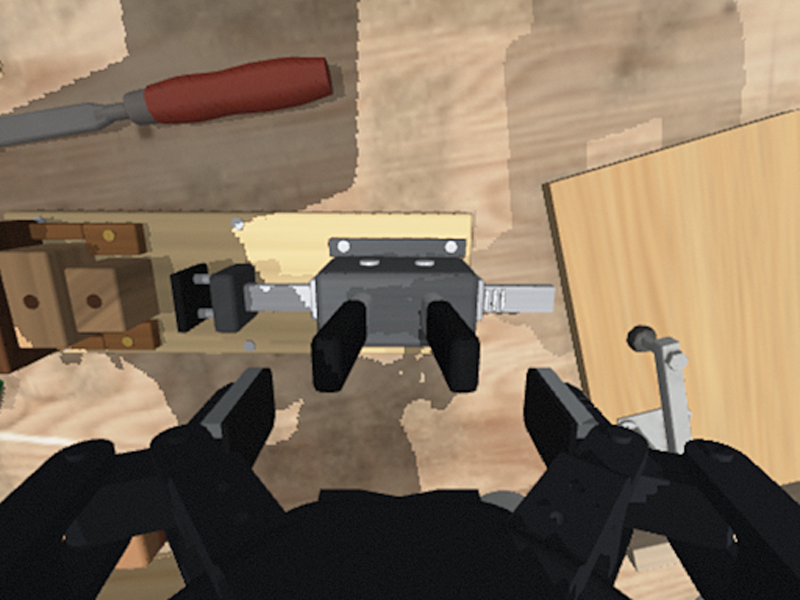

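Centred: levers' middle 396.5 against 398.5. Descend to squeeze height.

```bash

python3 -m inch '[{"gripper":0.085,"tx":0.001,"ty":-0.001,"tz":0.005,"spin":0},{"gripper":0.085,"tx":0,"ty":0,"tz":0.015,"spin":0},{"gripper":0.085,"tx":0,"ty":0,"tz":0.018,"spin":0},{"gripper":0.085,"tx":0,"ty":0,"tz":0.013,"spin":0},{"gripper":0.085,"tx":0,"ty":0,"tz":0.005,"spin":0},{"gripper":0.085,"tx":0,"ty":0,"tz":0,"spin":0},{"gripper":0.085,"tx":0,"ty":0,"tz":0,"spin":0},{"gripper":0.085,"tx":0,"ty":0,"tz":0,"spin":0}]'
python3 - <<'E'
from go import *
go(495.9,112.4,100,-8.4)
d=snap('wrist','w17');snap('scene','s17')
E
```

```text
clock: 23.0
eef_pos: [497.2, 113.9, 101.0]
tcp_rot: [3.141, 0.001, 2.995]
contact_force: [0.4, 0.5, 0.5]
opening: 0.994
t 23.0 pos [497.2 113.9 101. ] yaw 171.59 rp [1.7998e+02 6.0000e-02] F [0.4 0.5 0.5] open 0.994
spin -0.01
after spin txyz [ 0.0011 -0.0017  0.001 ]
now txyz [ 0.0011 -0.0017  0.001 ]
```

View pics/w17.png

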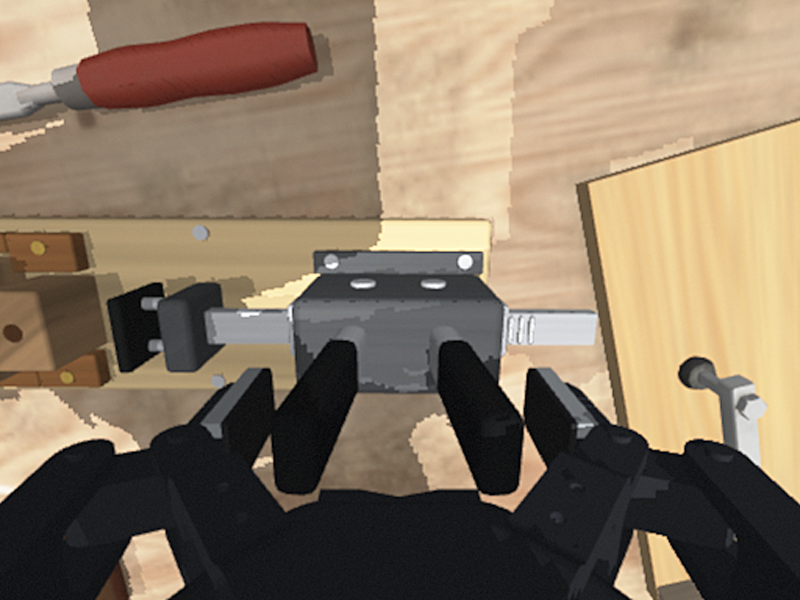

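The levers stand centred between the fingers. First stroke, with the jaw far from the blocks.

```bash

python3 -m inch '[{"gripper":0.07,"tx":0,"ty":0,"tz":0,"spin":0},{"gripper":0.06,"tx":0,"ty":0,"tz":0,"spin":0},{"gripper":0.05,"tx":0,"ty":0,"tz":0,"spin":0},{"gripper":0.042,"tx":0,"ty":0,"tz":0,"spin":0},{"gripper":0.036,"tx":0,"ty":0,"tz":0,"spin":0},{"gripper":0.034,"tx":0,"ty":0,"tz":0,"spin":0},{"gripper":0.033,"tx":0,"ty":0,"tz":0,"spin":0},{"gripper":0.033,"tx":0,"ty":0,"tz":0,"spin":0}]' 30
python3 - <<'E'
from go import *
go(495.9,112.4,100,-8.4)
d=snap('wrist','w18')
E
```

```text
clock: 23.9
eef_pos: [497.2, 113.4, 101.6]
tcp_rot: [-3.141, 0.001, 2.995]
contact_force: [-2.9, -3.8, 14.6]
opening: 0.392
t 23.9 pos [497.2 113.4 101.6] yaw 171.6 rp [-1.7998e+02  7.0000e-02] F [-2.9 -3.8 14.6] open 0.392
spin 0.0
after spin txyz [ 0.0011 -0.0012  0.0016]
now txyz [ 0.0011 -0.0012  0.0016]
```

View pics/w18.png

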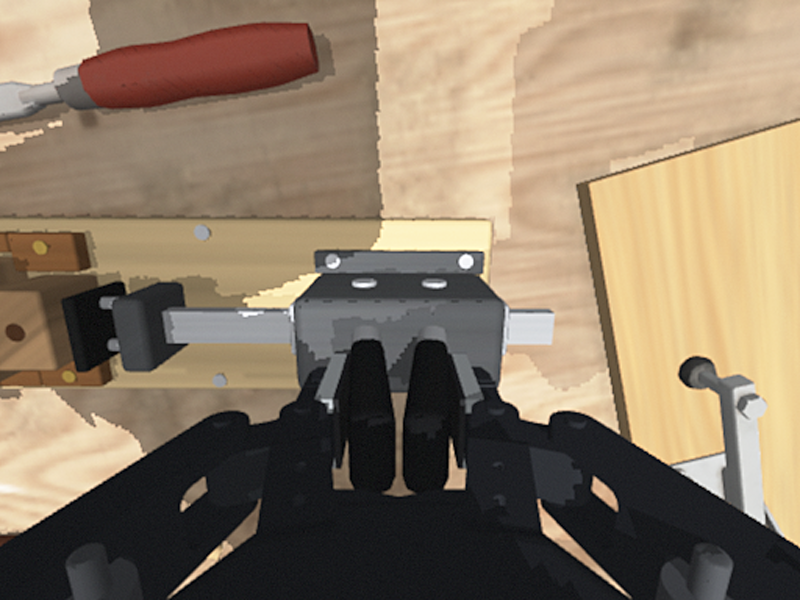

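The jaw ran forward about 18–20 mm (body edge 163→115 px). Release and stroke again.

```bash

python3 -m inch '[{"gripper":0.045,"tx":0,"ty":0,"tz":0,"spin":0},{"gripper":0.055,"tx":0,"ty":0,"tz":0,"spin":0},{"gripper":0.065,"tx":0,"ty":0,"tz":0,"spin":0},{"gripper":0.075,"tx":0,"ty":0,"tz":0,"spin":0},{"gripper":0.075,"tx":0,"ty":0,"tz":0,"spin":0},{"gripper":0.075,"tx":0,"ty":0,"tz":0,"spin":0},{"gripper":0.075,"tx":0,"ty":0,"tz":0,"spin":0},{"gripper":0.075,"tx":0,"ty":0,"tz":0,"spin":0}]' 30
python3 - <<'E'
from go import *
go(495.9,112.4,100,-8.4)
d=snap('wrist','w19')
E
```

```text
clock: 24.75
eef_pos: [496.7, 113.8, 100.4]
tcp_rot: [3.142, 0.0, 2.995]
contact_force: [-0.5, 1.1, 0.1]
opening: 0.877
t 24.75 pos [496.7 113.8 100.4] yaw 171.59 rp [180.   0.] F [-0.5  1.1  0.1] open 0.877
spin -0.01
after spin txyz [ 0.0006 -0.0015  0.0004]
now txyz [ 0.0006 -0.0015  0.0004]
```

View pics/w19.png

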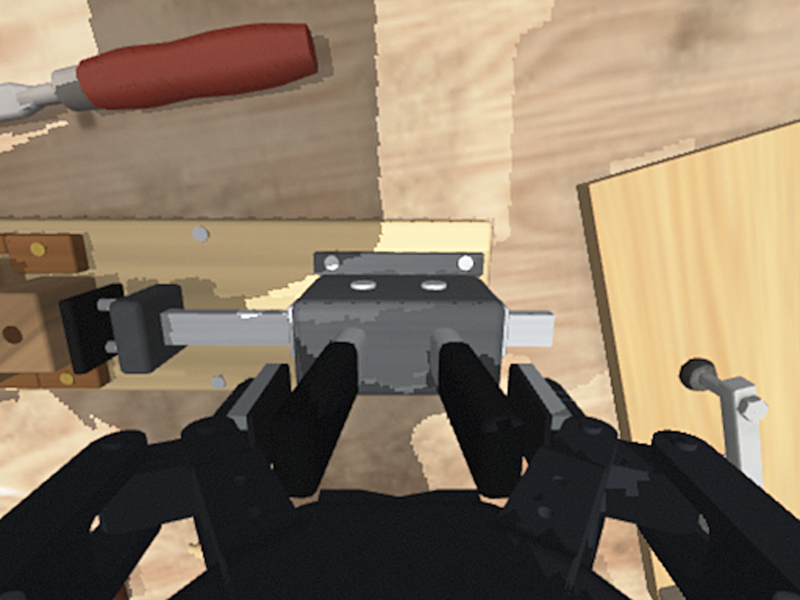

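```bash
python3 - <<'E'
from go import *
d=grab_frame('wrist');f=1.5625
r=lambda X,Y,z:ray(d,(X+.5)/f-.5,(Y+.5)/f-.5,z)
u=np.array([.147,.989,0])
for n,a,z in(('tail17',(597,328),50),('tail19',(553,328),50),('jawL17',(163,368),63),('jawL19',(113,370),63),('pin1',(38,249),28.5),('pin2',(67,378),28.5),('padtop19',(62,296),63),('padtop17',(110,296),63),('shortdot',(13,334),58)):
    p=r(*a,z);print(n,p.round(1),'along',round(float(p@u),1))
E
```

```text
tail17 [508.9 208.7  50. ] along 281.2
tail19 [505.7 187.7  50. ] along 260.0
jawL17 [493.7   4.4  63. ] along 76.9
jawL19 [491.3 -18.8  63. ] along 53.6
pin1 [433.1 -62.3  28.5] along 2.1
pin2 [503.9 -73.   28.5] along 1.9
padtop19 [454.  -29.5  63. ] along 37.6
padtop17 [457.1  -8.6  63. ] along 58.7
shortdot [468.7 -62.7  58. ] along 6.9
```

Jaw positions from the pictures: about 2 mm, now about 23 mm. A second full stroke should give about 43 mm, still short of pressing.

```bash

python3 -m inch '[{"gripper":0.065,"tx":0,"ty":0,"tz":0,"spin":0},{"gripper":0.058,"tx":0,"ty":0,"tz":0,"spin":0},{"gripper":0.05,"tx":0,"ty":0,"tz":0,"spin":0},{"gripper":0.043,"tx":0,"ty":0,"tz":0,"spin":0},{"gripper":0.037,"tx":0,"ty":0,"tz":0,"spin":0},{"gripper":0.034,"tx":0,"ty":0,"tz":0,"spin":0},{"gripper":0.033,"tx":0,"ty":0,"tz":0,"spin":0},{"gripper":0.033,"tx":0,"ty":0,"tz":0,"spin":0}]' 30
python3 -m inch '[{"gripper":0.045,"tx":0,"ty":0,"tz":0,"spin":0},{"gripper":0.055,"tx":0,"ty":0,"tz":0,"spin":0},{"gripper":0.065,"tx":0,"ty":0,"tz":0,"spin":0},{"gripper":0.072,"tx":0,"ty":0,"tz":0,"spin":0},{"gripper":0.072,"tx":0,"ty":0,"tz":0,"spin":0},{"gripper":0.072,"tx":0,"ty":0,"tz":0,"spin":0},{"gripper":0.072,"tx":0,"ty":0,"tz":0,"spin":0},{"gripper":0.072,"tx":0,"ty":0,"tz":0,"spin":0}]' 30
python3 - <<'E'
from go import *
go(495.9,112.4,100,-8.4)
d=snap('wrist','w20');s=grab_frame('scene')
c=s['pixels'][155:245,130:250];cv2.imwrite('pics/s20.png',cv2.resize(c[:,:,::-1],None,fx=6,fy=6,interpolation=cv2.INTER_CUBIC))
E
```

```text
clock: 25.65
eef_pos: [497.2, 113.4, 101.6]
tcp_rot: [-3.141, 0.001, 2.995]
contact_force: [-3.8, -3.8, 14.0]
opening: 0.391
clock: 26.45
eef_pos: [496.7, 113.8, 100.4]
tcp_rot: [3.142, 0.0, 2.995]
contact_force: [-0.6, 0.2, -0.6]
opening: 0.845
t 26.45 pos [496.7 113.8 100.4] yaw 171.6 rp [180.   0.] F [-0.6  0.2 -0.6] open 0.845
spin -0.0
after spin txyz [ 0.0006 -0.0015  0.0004]
now txyz [ 0.0006 -0.0015  0.0004]
```

View pics/w20.png

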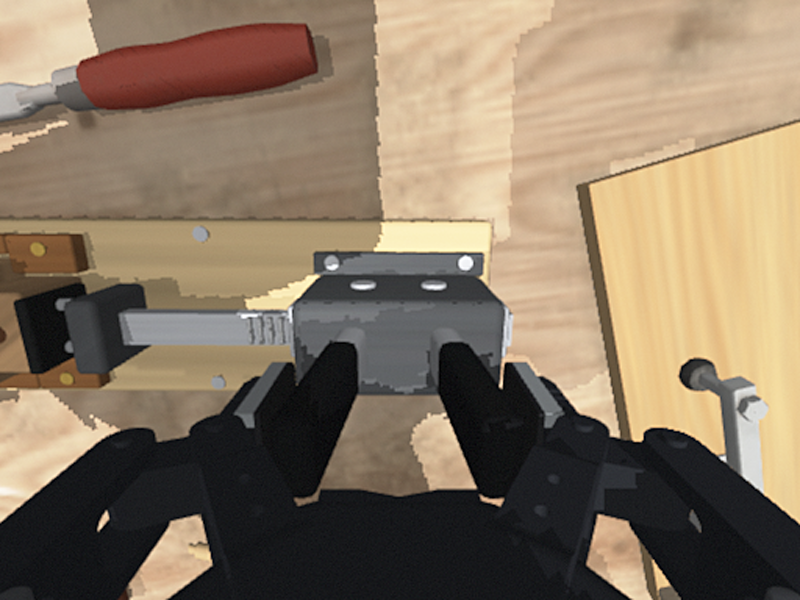

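View pics/s20.png

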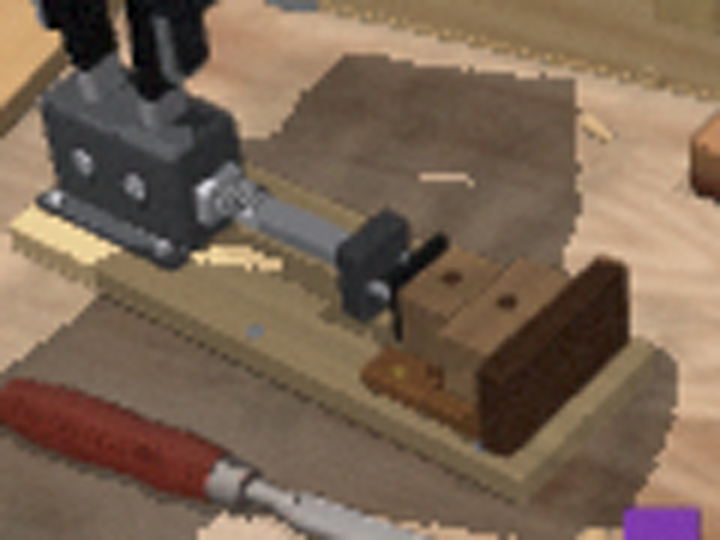

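The jaw is at about 43 mm and the pad is just at the short block. For the final stroke, close to 44 mm first and look.

```bash

python3 -m inch '[{"gripper":0.065,"tx":0,"ty":0,"tz":0,"spin":0},{"gripper":0.06,"tx":0,"ty":0,"tz":0,"spin":0},{"gripper":0.056,"tx":0,"ty":0,"tz":0,"spin":0},{"gripper":0.052,"tx":0,"ty":0,"tz":0,"spin":0},{"gripper":0.048,"tx":0,"ty":0,"tz":0,"spin":0},{"gripper":0.045,"tx":0,"ty":0,"tz":0,"spin":0},{"gripper":0.044,"tx":0,"ty":0,"tz":0,"spin":0},{"gripper":0.044,"tx":0,"ty":0,"tz":0,"spin":0}]' 30
cat > look.py <<'E'
import sys
from go import *
k=sys.argv[1]
go(495.9,112.4,100,-8.4)
d=grab_frame('wrist');s=grab_frame('scene')
c=d['pixels'][150:260,0:200];cv2.imwrite(f'pics/w{k}.png',cv2.resize(c[:,:,::-1],None,fx=4,fy=4,interpolation=cv2.INTER_CUBIC))
c=s['pixels'][155:245,130:250];cv2.imwrite(f'pics/s{k}.png',cv2.resize(c[:,:,::-1],None,fx=6,fy=6,interpolation=cv2.INTER_CUBIC))
E
python3 look.py 21
```

```text
clock: 27.35
eef_pos: [497.0, 113.4, 101.1]
tcp_rot: [-3.141, 0.001, 2.995]
contact_force: [-1.3, -4.7, 9.3]
opening: 0.518
t 27.35 pos [497.  113.4 101.1] yaw 171.59 rp [-1.7998e+02  4.0000e-02] F [-1.3 -4.7  9.3] open 0.518
spin -0.01
after spin txyz [ 0.0009 -0.0012  0.0011]
now txyz [ 0.0009 -0.0012  0.0011]
```

View pics/w21.png

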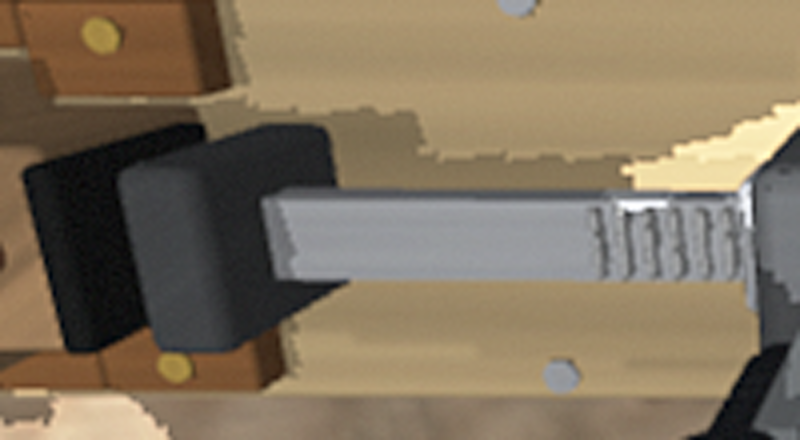

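View pics/s21.png

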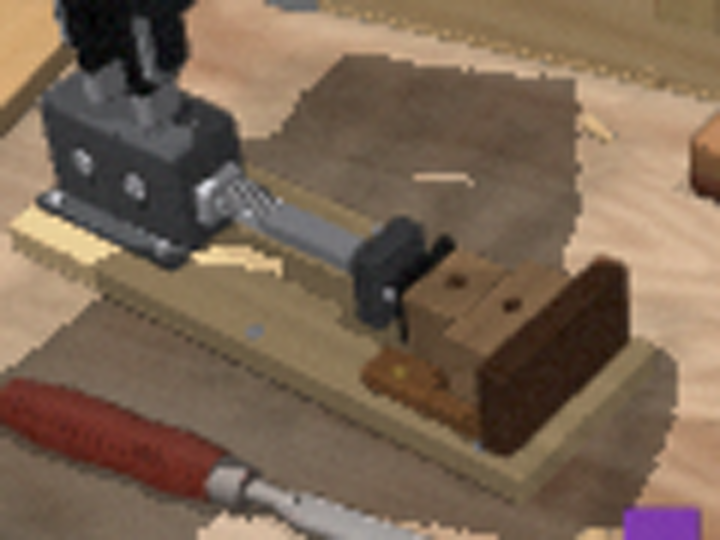

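The blocks are now tight against the stop and the pad is pushed in about 4 mm (rod gap about 30→24 px). Another 5 mm of squeeze should give about 8 mm, in small steps.

```bash

python3 -m inch '[{"gripper":0.043,"tx":0,"ty":0,"tz":0,"spin":0},{"gripper":0.042,"tx":0,"ty":0,"tz":0,"spin":0},{"gripper":0.041,"tx":0,"ty":0,"tz":0,"spin":0},{"gripper":0.0405,"tx":0,"ty":0,"tz":0,"spin":0},{"gripper":0.04,"tx":0,"ty":0,"tz":0,"spin":0},{"gripper":0.04,"tx":0,"ty":0,"tz":0,"spin":0},{"gripper":0.04,"tx":0,"ty":0,"tz":0,"spin":0},{"gripper":0.04,"tx":0,"ty":0,"tz":0,"spin":0}]' 30
python3 look.py 22
```

```text
clock: 28.25
eef_pos: [497.0, 113.4, 101.7]
tcp_rot: [-3.141, 0.001, 2.995]
contact_force: [-4.4, -4.5, 18.4]
opening: 0.471
t 28.25 pos [497.  113.4 101.7] yaw 171.6 rp [-1.7998e+02  5.0000e-02] F [-4.4 -4.5 18.4] open 0.471
spin -0.0
after spin txyz [ 0.001  -0.0012  0.0017]
now txyz [ 0.001  -0.0012  0.0017]
```

View pics/w22.png

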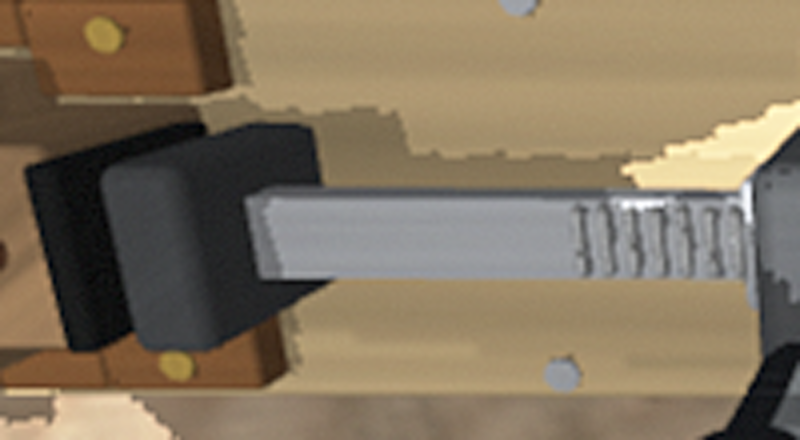

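View pics/s22.png

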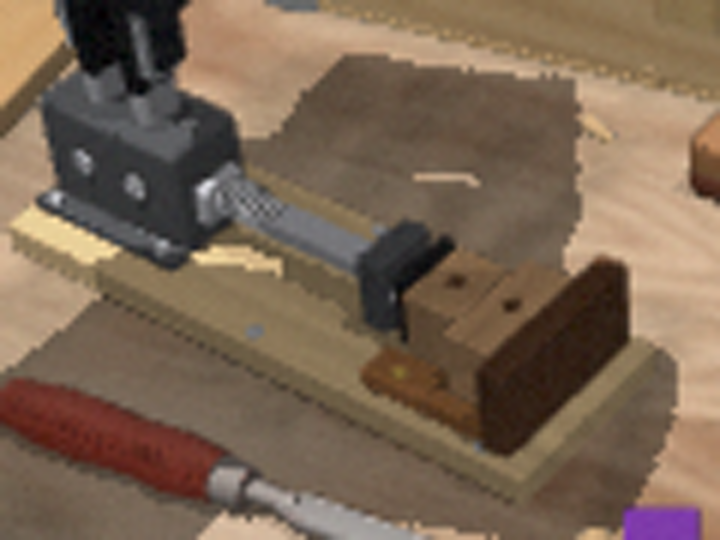

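The pad is now in about 7–8 mm: the jaw edge went 120→102 px (3.3 mm more) while the pad stood still. Hold for a moment and check that it is steady.

```bash

python3 -m inch '[{"gripper":0.04,"tx":0,"ty":0,"tz":0,"spin":0},{"gripper":0.04,"tx":0,"ty":0,"tz":0,"spin":0},{"gripper":0.04,"tx":0,"ty":0,"tz":0,"spin":0},{"gripper":0.04,"tx":0,"ty":0,"tz":0,"spin":0},{"gripper":0.04,"tx":0,"ty":0,"tz":0,"spin":0},{"gripper":0.04,"tx":0,"ty":0,"tz":0,"spin":0},{"gripper":0.04,"tx":0,"ty":0,"tz":0,"spin":0},{"gripper":0.04,"tx":0,"ty":0,"tz":0,"spin":0}]' 30
python3 look.py 23; python3 - <<'E'
import sys;sys.argv=['x']
from ov import *
d=snap('top','t23');ov(d,[480.8,13.0,-.1467],(120,175),150,70,5,'ovt23')
E
```

```text
clock: 29.15
eef_pos: [497.0, 113.5, 101.7]
tcp_rot: [-3.141, 0.001, 2.995]
contact_force: [-4.7, -4.7, 18.3]
opening: 0.475
t 29.15 pos [497.  113.5 101.7] yaw 171.6 rp [-1.7998e+02  4.0000e-02] F [-4.7 -4.7 18.3] open 0.475
spin -0.0
after spin txyz [ 0.0009 -0.0012  0.0017]
now txyz [ 0.0009 -0.0012  0.0017]
```

View pics/w23.png

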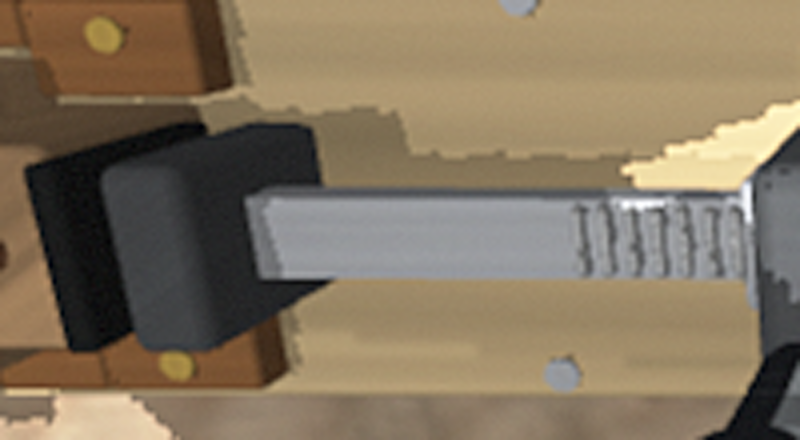

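View pics/ovt23.png

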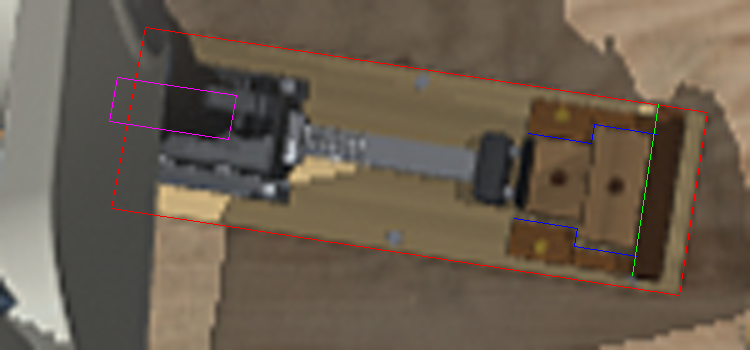

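The grip is steady. The top view shows both blocks tight together at the stop and centred between the fences, with the pad on the short block. Handing in.

```bash
python3 -c "
from rig import sign_off
print(sign_off())"
```

```text
the job is handed in; nothing more can be done
None
```

I handed the job in at about 29 s with the arm still squeezing the levers; `sign_off()` gives no verdict, so I don't know the score.

- **Blocks:** The long block went into the wide row and the short block into the narrow row, and both were let go before I touched the levers. I gripped each across its x sides.
- **Pumping:** I pumped the levers with two full strokes and one partial stroke. The fingers never went near the jaw or pad.
- **Last look:** The top and wrist pictures showed both blocks tight against the stop and centred between the fences, with the pad on the short block.
- **Pad travel:** I estimate 7–8 mm of the 16 mm. That comes from the jaw moving on by a measured amount while the pad stood still; I had no direct reading of the pad or the forces in the clamp. The jaw's forward travel measured from the pad edge and from the jaw body disagreed by about 4–5 mm after the second stroke, so treat the figure as good to 1–2 mm.
- **Steadiness:** The picture and force readings did not change over the 0.8 s hold. The opening read 40.2 mm and then 40.6 mm against the 40 mm commanded.
- **Other things on the bench:** I touched none of the bystanders or look-alikes, but I did not measure the bystanders' positions again at the end.
- **Other disagreements:** The wrist camera read about 3.5 mm off the other two along the clamp's length, so I used the top and scene cameras for absolute positions.

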